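Clear the spent filters from a clamped gas manifold

TASK

Stand the gas manifold bar upright on the bed of the vise with its middle between the two jaws, and crank the vise until the jaw holds the bar tight, while its filter cartridges are still locked in. Then, for every cartridge, pull up the sprung collar of its socket so that the cartridge is released and pops up, draw it out and put it into the open discard box. Leave the bar clamped in the vise and the other things on the table undisturbed.

Things in the scene. Friction and masses are not known exactly. Their poses are not given: they have to be found in the camera images.
- bed (a point): Fixed grey vise; point on top of its bed plate (100 x 195 mm, 18 mm high), mid-width. x along the jaws, y from moving to fixed jaw. Fixed jaw's face at y = +20 mm; jaws 74 mm wide, 24 mm high above the bed. Moving jaw's face starts at y = -45 to -40 mm and travels along +y. Gear case 60 x 50 mm, 44 mm above the table, at y = -112 mm under the crank. Bed spans y = -140 to +55 mm.
- jaw: Moving jaw of the vise, with a rubber-backed steel face. Origin on the bed, in the middle of its gripping face, axes as point bed. It moves 6 mm along +y per radian of crank and stays where it is cranked (the gear is stiff and does not run back).
- crank (a joint): Crank angle, rad; 0 = jaw fully open, starts at 0 to 0.8, at most 8. Grows when turned clockwise seen from above. The jaw meets the 30 mm wide bar, pushed against the fixed jaw, at about 5.8; from there its rubber-backed face gives, and the bar is tight 0.4 to 0.6 rad on, when the knob resists with 7 to 10 N (running free takes about 4.5 N). It stays where it is left.
- crank_axis (a point): Point on the upright axis of the crank, level with the middle of its knob. The crank is 45 mm from axis to knob.
- knob (a point): Black upright knob of the crank, 17 mm in diameter, 40 mm high, that spins freely on its pin; this point is on its centre line 22 mm above its foot (113 mm above the table). Below it the crank arm, 16 mm wide.
- manifold: Loose aluminium gas manifold bar, 0.8 kg, 200 (x) x 30 (y) x 30 mm; origin in the middle of its underside, z up. On top: a steel post at its middle and four quick-release sockets in line at x = -78, -36, +36, +78 mm, each a brass neck with a sliding steel collar over a hole 24 mm deep in the bar.
- post (a point): Lifting post on the middle of the bar, upright, 16 (x) x 14 (y) mm, its top 100 mm above the bar's underside; this point is on its centre line 86 mm above the bar's underside. Axes as the bar.
- sleeve0 (a point): Centre of the knurled round steel collar of socket 0 (at x = -78 mm on the bar), 34 mm in diameter, 20 mm high, its lower edge 40 mm above the bar's underside when down. Axes as the bar.
- collar0 (a joint): How far collar 0 is pulled up, m: 0 down, 0.010 fully up. Spring 3 N (down) to 6 N (up); springs back when let go. Above 5 to 7 mm the catches let go and the cartridge's sprung nose lifts it 12 mm within half a second; it stays up, and the collar then rests at about 5 mm until the cartridge is drawn out.
- filter0 (a point): Cartridge of socket 0 (None if absent), 82 mm long, 50 g; point half-way along, z to its head. White head 24 x 24 mm, square to the bar, 26 mm long; stem 16 mm thick, 24 long; groove 9 mm, 12 long; foot 15 mm, 20 long; sprung nose below it, 10 mm thick, 4 to 16 long. Locked: foot 10, point 51, head top 92 mm above the bar's underside; released: 12 mm higher. Drawing it then takes about 5 N; locked it cannot be drawn.
- sleeve1 (a point): Centre of the knurled round steel collar of socket 1 (at x = -36 mm on the bar), 34 mm in diameter, 20 mm high, its lower edge 40 mm above the bar's underside when down. Axes as the bar.
- collar1 (a joint): How far collar 1 is pulled up, m: 0 down, 0.010 fully up. Spring 3 N (down) to 6 N (up); springs back when let go. Above 5 to 7 mm the catches let go and the cartridge's sprung nose lifts it 12 mm within half a second; it stays up, and the collar then rests at about 5 mm until the cartridge is drawn out.
- filter1 (a point): Cartridge of socket 1 (None if absent), 82 mm long, 50 g; point half-way along, z to its head. White head 24 x 24 mm, square to the bar, 26 mm long; stem 16 mm thick, 24 long; groove 9 mm, 12 long; foot 15 mm, 20 long; sprung nose below it, 10 mm thick, 4 to 16 long. Locked: foot 10, point 51, head top 92 mm above the bar's underside; released: 12 mm higher. Drawing it then takes about 5 N; locked it cannot be drawn.
- sleeve2 (a point): Centre of the knurled round steel collar of socket 2 (at x = 36 mm on the bar), 34 mm in diameter, 20 mm high, its lower edge 40 mm above the bar's underside when down. Axes as the bar.
- collar2 (a joint): How far collar 2 is pulled up, m: 0 down, 0.010 fully up. Spring 3 N (down) to 6 N (up); springs back when let go. Above 5 to 7 mm the catches let go and the cartridge's sprung nose lifts it 12 mm within half a second; it stays up, and the collar then rests at about 5 mm until the cartridge is drawn out.
- filter2 (a point): Cartridge of socket 2 (None if absent), 82 mm long, 50 g; point half-way along, z to its head. White head 24 x 24 mm, square to the bar, 26 mm long; stem 16 mm thick, 24 long; groove 9 mm, 12 long; foot 15 mm, 20 long; sprung nose below it, 10 mm thick, 4 to 16 long. Locked: foot 10, point 51, head top 92 mm above the bar's underside; released: 12 mm higher. Drawing it then takes about 5 N; locked it cannot be drawn.
- sleeve3 (a point): Centre of the knurled round steel collar of socket 3 (at x = 78 mm on the bar), 34 mm in diameter, 20 mm high, its lower edge 40 mm above the bar's underside when down. Axes as the bar.
- collar3 (a joint): How far collar 3 is pulled up, m: 0 down, 0.010 fully up. Spring 3 N (down) to 6 N (up); springs back when let go. Above 5 to 7 mm the catches let go and the cartridge's sprung nose lifts it 12 mm within half a second; it stays up, and the collar then rests at about 5 mm until the cartridge is drawn out.
- filter3 (a point): Cartridge of socket 3 (None if absent), 82 mm long, 50 g; point half-way along, z to its head. White head 24 x 24 mm, square to the bar, 26 mm long; stem 16 mm thick, 24 long; groove 9 mm, 12 long; foot 15 mm, 20 long; sprung nose below it, 10 mm thick, 4 to 16 long. Locked: foot 10, point 51, head top 92 mm above the bar's underside; released: 12 mm higher. Drawing it then takes about 5 N; locked it cannot be drawn.
- tray: Discard box: loose grey plastic box, open on top, 120 (x) x 120 (y) x 75 mm high, walls and floor 4 mm, 0.5 kg; origin in the middle of its underside. The cartridges may stand, lean or lie in it.
- flask: Bystander: loose small conical flask, 69 mm wide, 143 mm high, origin under it.
- cream: Bystander: loose white porcelain jar with a lid, 63 mm wide, 86 mm high, origin under it.
There are look-alikes about, which are no part of the job. Leave any green look-alike of the part that bears filter3 alone.

How it is judged (in metres and radians):
On the way, in this order (a step that is already met when the one before it is completed fails the run):
1. the manifold bar stands flat on the vise bed between the jaws, its cartridges still locked in (z of manifold in the frame of bed between -0.005 and 0.005 m and x of manifold in the frame of bed between -0.03 and 0.03 m and y of manifold in the frame of bed between -0.045 and 0.015 m and angle between the x axis of manifold and the x axis of bed, either way round below 0.25 rad and z of filter0 in the frame of manifold between 0.046 and 0.056 m and z of filter1 in the frame of manifold between 0.046 and 0.056 m and z of filter2 in the frame of manifold between 0.046 and 0.056 m and z of filter3 in the frame of manifold between 0.046 and 0.056 m and horizontal distance between filter0 and sleeve0 below 0.006 m and horizontal distance between filter1 and sleeve1 below 0.006 m and horizontal distance between filter2 and sleeve2 below 0.006 m and horizontal distance between filter3 and sleeve3 below 0.006 m), for 0.3 s.
2. the crank has driven the jaw tight onto the bar (over 8 N), the cartridges still locked in (z of manifold in the frame of bed between -0.005 and 0.005 m and x of manifold in the frame of bed between -0.03 and 0.03 m and y of manifold in the frame of bed between -0.045 and 0.015 m and angle between the x axis of manifold and the x axis of bed, either way round below 0.06 rad and contact force between jaw and manifold above 8 N and z of filter0 in the frame of manifold between 0.046 and 0.056 m and z of filter1 in the frame of manifold between 0.046 and 0.056 m and z of filter2 in the frame of manifold between 0.046 and 0.056 m and z of filter3 in the frame of manifold between 0.046 and 0.056 m and horizontal distance between filter0 and sleeve0 below 0.006 m and horizontal distance between filter1 and sleeve1 below 0.006 m and horizontal distance between filter2 and sleeve2 below 0.006 m and horizontal distance between filter3 and sleeve3 below 0.006 m), for 0.3 s.
At the end, for the whole second after the job is handed in: Every cartridge's centre is inside the discard box's walls and less than 85 mm above its underside; the bar stands flat on the vise bed (within 5 mm, square to the jaws within 0.06 rad, its middle within 30 mm of the jaws' middle) with the jaw still pressing on it with more than 6 N (z of manifold in the frame of bed between -0.005 and 0.005 m and x of manifold in the frame of bed between -0.03 and 0.03 m and y of manifold in the frame of bed between -0.045 and 0.015 m and angle between the x axis of manifold and the x axis of bed, either way round below 0.06 rad and contact force between jaw and manifold above 6 N and x of filter0 in the frame of tray between -0.06 and 0.06 m and y of filter0 in the frame of tray between -0.06 and 0.06 m and z of filter0 in the frame of tray between 0 and 0.085 m and x of filter1 in the frame of tray between -0.06 and 0.06 m and y of filter1 in the frame of tray between -0.06 and 0.06 m and z of filter1 in the frame of tray between 0 and 0.085 m and x of filter2 in the frame of tray between -0.06 and 0.06 m and y of filter2 in the frame of tray between -0.06 and 0.06 m and z of filter2 in the frame of tray between 0 and 0.085 m and x of filter3 in the frame of tray between -0.06 and 0.06 m and y of filter3 in the frame of tray between -0.06 and 0.06 m and z of filter3 in the frame of tray between 0 and 0.085 m); the robot touches nothing.
It fails at once if the flask is pushed or knocked more than 40 mm (distance of flask from where it was at the start of the episode above 0.04 m).
It fails at once if the porcelain jar is pushed or knocked more than 40 mm (distance of cream from where it was at the start of the episode above 0.04 m).
Of cartridge0, cartridge1, cartridge2, cartridge3 only 3 to 4 are there at a start; the rules pass over those that are not, and their reading is None.
At some moment in a run one of tray may be knocked a few centimetres aside while the robot is not near it.
Once in a run the grip may slacken for a moment while it holds something.
It also fails if it takes over 192 s, if anything falls off the work surface, if the arm or the gripper's body presses on something with over 40 N, if the wrist force passes 120 N, or if a joint passes its speed limit or range.

ROBOT

A 6-joint arm with a two-finger parallel gripper is mounted at the origin on a cart in front of the work surface, level with it; the furniture and walls round the work are solid. World frame = base frame: x ahead of the robot, y to its left, z up, the work surface at z = 0. Lengths are in m, angles in degrees, forces in N, time in s.
With the tool pointing down it reaches from about 0.4 to 0.825 m from the base axis. Payload 7 kg.
Tool frame: the origin (TCP) lies at the centre of the arm's flange, where the gripper is bolted on; the fingertips stand 178 mm ahead of it and the grasp point (between the pads) lies 159 mm ahead of it (r.tips_ahead is the z of the fingertips in the tool frame, in m); z points along the fingers, y is the line along which they close (so a half turn about z gives the same grasp; the last joint's range is limited). The gripper opens to 88 mm and grips with 3 to 60 N. Pads are 19 mm wide; open, the fingers measure 130 mm over their backs; the gripper's body (78 mm by 193 mm) begins 47 mm behind the grasp point.
Start: joints at [92.252, 20.546, 0.682, 0, -70.136, -16.507], TCP at [0.166, 0.654, 0.405] pointing down, gripper open.
Joint ranges: [-176.03, 176.03], [-82.01, 121.73], [-58.28, 71.71], [-173.87, 95.51], [-174.79, -0.11], [-173.66, 173.66]. Speed limits (degrees/s): [136.94, 136.94, 172.46, 180, 180, 180].

INTERFACE

Orientations are given as [roll, pitch, yaw] about the fixed x, y, z axes, in that order (R = Rz(yaw) Ry(pitch) Rx(roll)).
In Python, from plant import r gives the robot as it stands. The module is installed in compiled form; this text tells all that it offers.
- The arm moves only by the shell command python3 -m pendant 'ROWS' [FORCE]. ROWS is JSON, a list that holds one entry, the list of rows, each a list of 7 numbers: the shift along the tool's x, y, z in m, then the turn, a rotation vector about the tool's x, y, z in degrees, then the gripper command: -1 is shut, 1 is fully open, values between are in proportion. A call has 1 to 5 rows; each row is the pose to reach, as a shift and turn from the pose commanded when the call began, along the tool's axes at that moment; what a row does not reach only later rows make up. A row lasts 1/10 s, in which the tool goes at most 50 mm and 8.59 degrees, less where a joint would pass 70% of its speed; a pose out of reach is approached as far as the arm can. A call with a gripper value outside its range is refused whole. The fingers move at their own pace and stop on an object; FORCE is the grip in N (left out, the last holds). Time passes only in rows, so rows that repeat a pose let the fingers close. It gives the time, the measured TCP pose, the force, the opening and the grip force at its end, in the units of the state.
- r.get_state(): the state, without advancing time (a new reading comes with each control period).
- r.capture(name): name is "side" or "top"; returns the picture (400x640x3 uint8, red, green, blue); there is no depth.
- r.camera_params(name): a dict with "fx", "fy", "cx", "cy" (pixels), "dist_coeffs" ([k1, k2, p1, p2, k3] as OpenCV has them; the pictures are not rectified), "R" (3x3) and "t" (3): a world point X has camera coordinates R X + t. Camera axes: x right, y down, z forward; pixel columns grow to the right and rows downward; lengths in m; the calibration is good to about 2 mm. A picture is of the moment at which its call begins. camera_params takes no time and is no camera call.
- r.close_job(): hands the job in; it is judged then, once.
The state is a dict: "time_s": time; "joints": joint angles; "qd": joint speeds; "joint_torque": joint torques, N m; "tcp_pos": TCP position; "eef_rot": TCP orientation; "contact_force": force on the tool from outside, world axes, zero at the start; "moment": the same for the moment, N m; "gripper_width": finger opening in m; "gripper_force": force on a finger pad.
Only numpy, scipy, OpenCV 4.12 (cv2) and the standard library are available. Lean on these libraries where they do the work, as an engineer would, in place of code of your own. Each camera call takes 0.05 s, during which the arm holds its last target. There are 200 camera calls.

## Working session

There is one attempt and no reset: what is moved stays moved. The work goes in short steps, Python scripts to look and compute and a shell command to move; the robot and the scene stay as the last step left them, time stands still between calls to the robot, and variables do not carry over. Pictures are saved under pics/ and viewed, at most 14 in all, crops included, and the job is handed in when it is done.

```bash
mkdir -p pics; cat > h.py <<'E'
import numpy as np, cv2
from plant import r
def snap(n,f):
    im=r.capture(n); cv2.imwrite('pics/'+f,im[:,:,::-1]); return im
def cam(n):
    p=r.camera_params(n); K=np.array([[p['fx'],0,p['cx']],[0,p['fy'],p['cy']],[0,0,1.]])
    return K,np.array(p['dist_coeffs'],float),np.array(p['R'],float),np.array(p['t'],float)
def ray(n,uv):
    K,d,R,t=cam(n); q=cv2.undistortPoints(np.array([[uv]],float),K,d)[0,0]
    return -R.T@t, R.T@np.array([q[0],q[1],1])
def onz(n,uv,z):
    o,v=ray(n,uv); return (o+v*(z-o[2])/v[2]).round(4)
def px(n,X):
    K,d,R,t=cam(n); return cv2.projectPoints(np.array([X],float),cv2.Rodrigues(R)[0],t,K,d)[0][0,0].round(1)
def tri(a,b):
    # a,b=(cam,uv): midpoint, gap
    o1,d1=ray(*a);o2,d2=ray(*b); A=np.stack([d1,-d2],1); s=np.linalg.lstsq(A,o2-o1,rcond=None)[0]
    p,q=o1+s[0]*d1,o2+s[1]*d2; return ((p+q)/2).round(4),round(float(np.linalg.norm(p-q)),4)
E
python3 - <<'E'
from h import *
for n in('top','side'):
    snap(n,n+'0.png'); K,d,R,t=cam(n); print(n,K[0,0],(-R.T@t).round(3),R.round(2).tolist())
print(r.get_state())
E
```

```text
top 448.86066064494946 [ 0.409 -0.078  1.189] [[-0.03, -1.0, -0.02], [-0.99, 0.03, -0.16], [0.16, 0.02, -0.99]]
side 364.2996235811668 [0.324 0.688 0.599] [[-0.96, -0.28, -0.01], [-0.15, 0.52, -0.84], [0.24, -0.8, -0.54]]
{'time_s': 0.1, 'joints': array([ 9.22507520e+01,  2.05880315e+01,  6.38551207e-01, -1.63686206e-02,
       -7.01370400e+01, -1.65065786e+01]), 'qd': array([ 0.01476019, -0.11411952,  0.16847054,  0.12280838,  0.13173368,
        0.0193076 ]), 'joint_torque': array([-7.21277502e-04, -5.84165990e+01,  2.93749666e+01,  7.01529086e+00,
        1.01808840e-02, -4.46981801e-05]), 'tcp_pos': array([0.16618833, 0.6540421 , 0.40380899]), 'eef_rot': array([ 1.79912673e+02, -9.83053596e-03, -1.42613923e+01]), 'contact_force': array([-0.51907812, -0.00199343,  0.05147011]), 'moment': array([ 0.02052105, -0.03821145, -0.03243842]), 'gripper_force': 0.0, 'gripper_width': 0.08780857328337643}
```

View pics/top0.png

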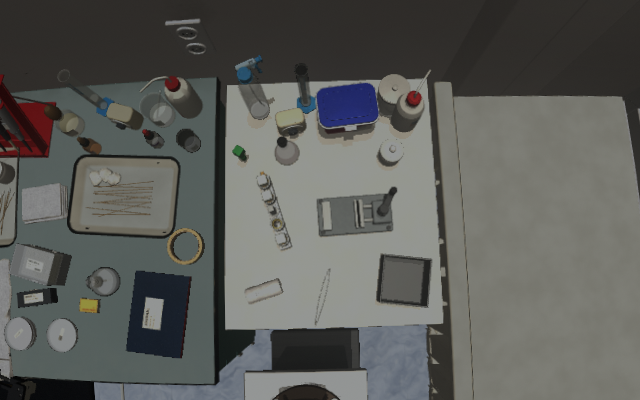

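View pics/side0.png

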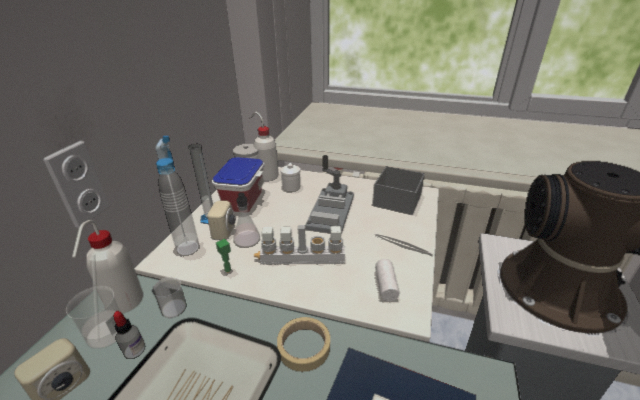

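The top view shows the bar from (262,172) to (288,247) with one empty socket at about (276,224). The vise is at (355,215), with the fixed jaw on the left and the knob at (390,193). The tray is at (404,280), the flask at (287,150), the jar at (391,152) and the green look-alike at (239,152). I'll zoom in on both views.

```bash
python3 - <<'E'
import cv2
a=cv2.imread('pics/top0.png')[130:310,230:440]
b=cv2.imread('pics/side0.png')[145:285,215:435]
cv2.imwrite('pics/c1.png',cv2.resize(a,None,fx=3.3,fy=3.3,interpolation=2))
cv2.imwrite('pics/c2.png',cv2.resize(b,None,fx=3.6,fy=3.6,interpolation=2))
E
```

```text
(no output)
```

View pics/c1.png

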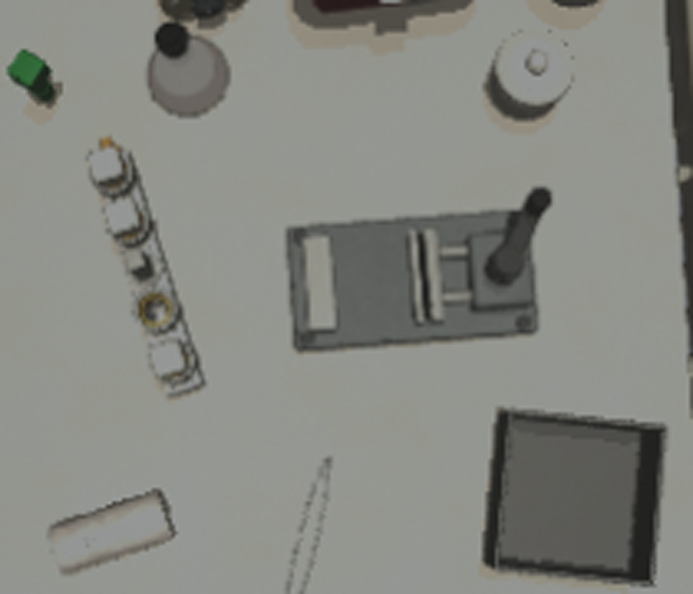

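View pics/c2.png

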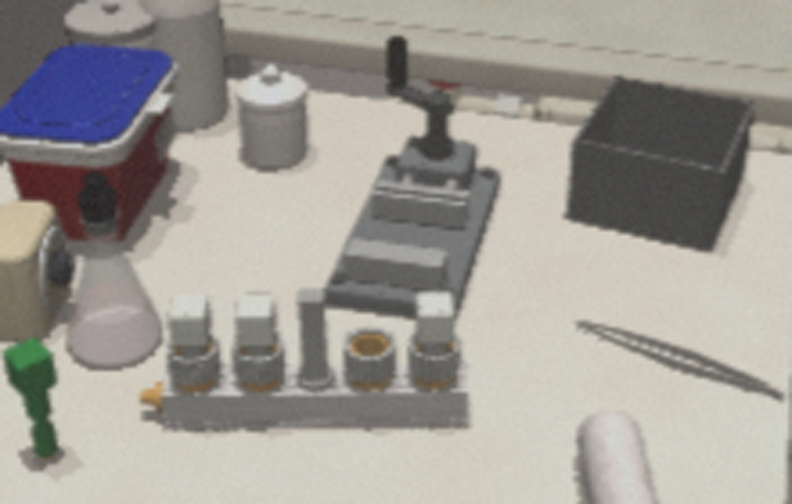

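Both views agree: bar with post and three white heads, socket at top crop (157,310) empty. Next I compute positions.

```bash
python3 - <<'E'
from h import *
T=lambda u,v:(230+u/3.3-.35,130+v/3.3-.35); S=lambda u,v:(215+u/3.6-.35,145+v/3.6-.35)
h=[onz('top',T(*p),z) for p,z in[((106,165),.092),((126,217),.092),((170,356),.092),((157,310),.06),((140,257),.1)]]
print('heads,empty,post',h)
print('post tri',tri(('top',T(140,257)),('side',S(312,294))))
H=np.array(h)[[0,1,2]]; d=H[2]-H[0]; print('len',np.linalg.norm(d[:2]),'axis deg',np.degrees(np.arctan2(d[1],d[0])),'mid',(H[0]+H[2])/2)
c=np.array([onz('top',T(*p),.018) for p in((290,229),(537,210),(537,328),(297,350))]);print('bed',c)
m=[(c[0]+c[3])/2,(c[1]+c[2])/2];y=m[0]-m[1];L=np.linalg.norm(y);print('L',L,'y dir deg',np.degrees(np.arctan2(y[1],y[0])))
y/=L; bed=m[0]-.055*y; print('bed',bed,'axis',bed-.112*y, 'bed2',m[1]+.14*y)
print('fixed jaw edges',[onz('top',T(*p),.042) for p in((329,236),(335,326))],'mov', [onz('top',T(*p),.042) for p in((409,231),(419,324))])
print('knob top',onz('top',T(541,196),.131),tri(('top',T(541,196)),('side',S(397,43))))
t=np.array([onz('top',T(*p),.075) for p in((498,408),(665,426),(652,584),(486,570))]);print('tray',t,t.mean(0))
print('flask',onz('top',T(190,75),.03),'cream',onz('top',T(535,65),.08),'green',onz('top',T(28,70),.08))
E
```

```text
heads,empty,post [array([0.6372, 0.0908, 0.092 ]), array([0.5967, 0.0758, 0.092 ]), array([0.491 , 0.0439, 0.092 ]), array([0.529 , 0.0569, 0.06  ]), array([0.5648, 0.0644, 0.1   ])]
post tri (array([0.5643, 0.0647, 0.0959]), 0.0021)
len 0.15353843167103146 axis deg -162.21410021457623 mid [0.5641  0.06735 0.092  ]
bed [[ 0.5955 -0.0457  0.018 ]
 [ 0.6048 -0.2442  0.018 ]
 [ 0.5101 -0.2393  0.018 ]
 [ 0.4985 -0.0487  0.018 ]]
L 0.1948304519319298 y dir deg 93.07461356614874
bed [ 0.54995    -0.10212083  0.018     ] axis [ 0.55595728 -0.21395961  0.018     ] bed2 [ 0.54994091 -0.10195153  0.018     ]
fixed jaw edges [array([ 0.5852, -0.0768,  0.042 ]), array([ 0.5144, -0.0793,  0.042 ])] mov [array([ 0.5872, -0.1395,  0.042 ]), array([ 0.514 , -0.1445,  0.042 ])]
knob top [ 0.5961 -0.2315  0.131 ] (array([ 0.595 , -0.2324,  0.1275]), 0.0036)
tray [[ 0.4461 -0.1993  0.075 ]
 [ 0.4283 -0.3242  0.075 ]
 [ 0.3121 -0.3082  0.075 ]
 [ 0.3269 -0.1854  0.075 ]] [ 0.37835  -0.254275  0.075   ]
flask [0.7222 0.0316 0.03  ] cream [ 0.7081 -0.24    0.08  ] green [0.7174 0.1536 0.08  ]
```

```bash
cat > plan.py <<'E'
# usage: plan.py [x y z yaw]... -> last row of each successive call, tool axes (calls assumed to be reached)
import sys,numpy as np
from scipy.spatial.transform import Rotation as Ro
from plant import r
s=r.get_state(); p=np.array(s['tcp_pos']); R=Ro.from_euler('xyz',s['eef_rot'],degrees=True)
print('t',round(s['time_s'],1),'pos',p.round(4),'rot',np.round(s['eef_rot'],1),'q',np.round(s['joints'],0),'F',np.round(s['contact_force'],1),'w',round(s['gripper_width'],4),'gf',round(s['gripper_force'],1))
a=sys.argv[1:]
for i in range(0,len(a),4):
    x,y,z,w=map(float,a[i:i+4]); q=np.array([x,y,z]); Q=Ro.from_euler('xyz',[180,0,w],degrees=True)
    d=R.inv().apply(q-p); t=(R.inv()*Q).as_rotvec(degrees=True)
    print([*(d.round(4).tolist()),*(t.round(2).tolist())],'n',int(max(np.linalg.norm(d)/.05,np.linalg.norm(t)/8.59)+.999)); p,R=q,Q
E
python3 plan.py .266 .507 .4 -51 .366 .36 .4 -88 .465 .213 .39 -125 .564 .0655 .35 -162.2
```

```text
t 0.1 pos [0.1662 0.654  0.4038] rot [179.9  -0.  -14.3] q [ 92.  21.   1.  -0. -70. -17.] F [-0.5 -0.   0.1] w 0.0878 gf 0.0
[0.133, 0.1179, 0.004, 0.08, -0.04, 36.74] n 5
[0.1772, 0.0148, 0.0, -0.0, -0.0, 37.0] n 5
[0.1504, -0.0938, 0.01, 0.0, -0.0, 37.0] n 5
[0.064, -0.1657, 0.04, -0.0, -0.0, 37.2] n 5
```

```bash
python3 -m pendant '[[[0.133,0.118,0.004,0,0,36.7,1],[0.133,0.118,0.004,0,0,36.7,1],[0.133,0.118,0.004,0,0,36.7,1],[0.133,0.118,0.004,0,0,36.7,1],[0.133,0.118,0.004,0,0,36.7,1]]]'
python3 -m pendant '[[[0.177,0.015,0,0,0,37,1],[0.177,0.015,0,0,0,37,1],[0.177,0.015,0,0,0,37,1],[0.177,0.015,0,0,0,37,1],[0.177,0.015,0,0,0,37,1]]]'
python3 -m pendant '[[[0.15,-0.094,0.01,0,0,37,1],[0.15,-0.094,0.01,0,0,37,1],[0.15,-0.094,0.01,0,0,37,1],[0.15,-0.094,0.01,0,0,37,1],[0.15,-0.094,0.01,0,0,37,1]]]'
python3 plan.py .564 .0655 .34 -162.2 .564 .0655 .245 -162.2
```

```text
time_s: 0.6
tcp_pos: [0.2676, 0.5039, 0.4008]
eef_rot: [180.0, -0.0, -51.4]
contact_force: [-0.1, 1.2, 0.8]
gripper_width: 0.0876
gripper_force: 0.0
time_s: 1.1
tcp_pos: [0.3671, 0.3572, 0.4006]
eef_rot: [180.0, -0.0, -88.5]
contact_force: [0.8, 0.4, 0.3]
gripper_width: 0.088
gripper_force: 0.0
time_s: 1.6
tcp_pos: [0.4663, 0.2108, 0.39]
eef_rot: [180.0, -0.1, -125.5]
contact_force: [0.0, 0.0, 0.3]
gripper_width: 0.0875
gripper_force: 0.0
t 1.6 pos [0.4663 0.2108 0.39  ] rot [ 1.800e+02 -1.000e-01 -1.255e+02] q [ 46.   6. -21.   0. -64. -82.] F [0.  0.  0.3] w 0.0875 gf 0.0
[0.0616, -0.1639, 0.0501, -0.02, -0.09, 36.72] n 5
[0.0, -0.0, 0.095, 0.0, 0.0, 0.0] n 2
```

```bash
python3 -m pendant '[[[0.062,-0.164,0.05,0,0,36.7,1],[0.062,-0.164,0.05,0,0,36.7,1],[0.062,-0.164,0.05,0,0,36.7,1],[0.062,-0.164,0.05,0,0,36.7,1],[0.062,-0.164,0.05,0,0,36.7,1]]]' | head -2
python3 -m pendant '[[[0,0,0,0,0,0,1],[0,0,0,0,0,0,1]]]' >/dev/null
python3 plan.py .564 .0655 .34 -162.2 .564 .0655 .245 -162.2
python3 - <<'E'
from h import *
a=snap('top','t1.png')[150:270,230:350]; b=snap('side','s1.png')[180:300,230:370]
cv2.imwrite('pics/c3.png',np.hstack([cv2.resize(a,(420,420),interpolation=2),cv2.resize(b,(380,420),interpolation=2)])[:,:,::-1])
E
```

```text
time_s: 2.1
tcp_pos: [0.5651, 0.0658, 0.3383]
t 2.3 pos [0.564  0.0689 0.3406] rot [ 180.    -0.  -161.6] q [ 27.  13. -18.  -0. -58. -98.] F [0.2 0.1 0.2] w 0.0872 gf 0.0
[0.0011, -0.0032, 0.0006, 0.0, -0.02, 0.63] n 1
[0.0, -0.0, 0.095, 0.0, 0.0, 0.0] n 2
```

View pics/c3.png

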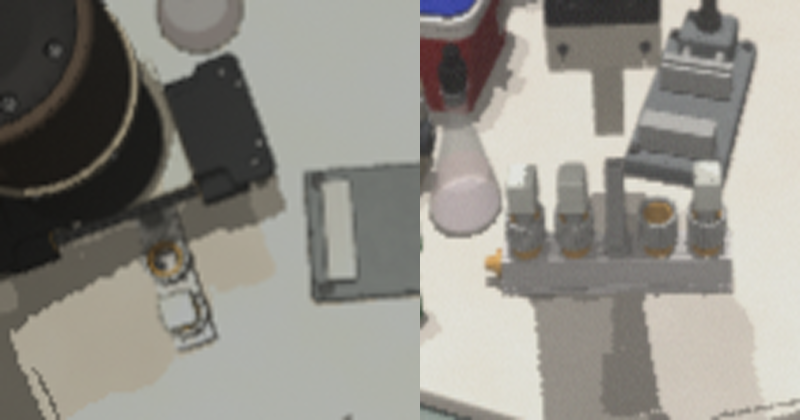

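The fingers straddle the post, with heads clear on both sides. I descend and grip.

```bash
python3 -m pendant '[[[0.001,-0.002,0.05,0,0,0.6,1],[0.001,-0.002,0.096,0,0,0.6,1],[0.001,-0.002,0.096,0,0,0.6,1]]]'
python3 -m pendant '[[[0,0,0,0,0,0,-1],[0,0,0,0,0,0,-1],[0,0,0,0,0,0,-1],[0,0,0,0,0,0,-1],[0,0,0,0,0,0,-1]]]' 12
python3 -m pendant '[[[0,0,0,0,0,0,-1],[0,0,0,0,0,0,-1],[0,0,0,0,0,0,-1],[0,0,0,0,0,0,-1],[0,0,0,0,0,0,-1]]]' 50
python3 plan.py
```

```text
time_s: 2.7
tcp_pos: [0.5611, 0.0664, 0.2398]
eef_rot: [-180.0, -0.6, -162.2]
contact_force: [-0.7, 0.0, -0.3]
gripper_width: 0.0874
gripper_force: 0.0
time_s: 3.2
tcp_pos: [0.564, 0.0667, 0.2458]
eef_rot: [180.0, 0.1, -162.2]
contact_force: [0.5, -0.5, 0.2]
gripper_width: 0.0533
gripper_force: 0.0
time_s: 3.7
tcp_pos: [0.5638, 0.0668, 0.2446]
eef_rot: [180.0, 0.0, -162.3]
contact_force: [1.2, 4.7, -9.2]
gripper_width: 0.0134
gripper_force: 50.2
t 3.7 pos [0.5638 0.0668 0.2446] rot [ 180.     0.  -162.3] q [ 26.  19. -24.  -0. -46. -99.] F [ 1.2  4.7 -9.2] w 0.0134 gf 50.2
```

```bash
python3 -m pendant '[[[0,0,-0.015,0,0,0,-1],[0,0,-0.03,0,0,0,-1],[0,0,-0.05,0,0,0,-1],[0,0,-0.07,0,0,0,-1],[0,0,-0.07,0,0,0,-1]]]'
python3 plan.py .551 -.105 .315 -176.9 .551 -.105 .27 -176.9
```

```text
time_s: 4.2
tcp_pos: [0.564, 0.0667, 0.3158]
eef_rot: [180.0, 0.1, -162.3]
contact_force: [2.3, 0.6, -9.8]
gripper_width: 0.0139
gripper_force: 50.0
t 4.2 pos [0.564  0.0667 0.3158] rot [ 1.800e+02  1.000e-01 -1.623e+02] q [ 26.  15. -20.  -0. -55. -99.] F [ 2.3  0.6 -9.8] w 0.0139 gf 50.0
[0.0647, -0.1596, 0.0006, 0.04, 0.11, 14.64] n 4
[0.0, -0.0, 0.045, 0.0, 0.0, 0.0] n 1
```

```bash
python3 -m pendant '[[[0.008,-0.02,0,0,0,2,-1],[0.019,-0.048,0,0,0,4.5,-1],[0.032,-0.08,0,0,0,7,-1],[0.045,-0.112,0,0,0,10,-1],[0.055,-0.135,0,0,0,12.5,-1]]]' |head -2
python3 plan.py .551 -.105 .315 -176.9
```

```text
time_s: 4.7
tcp_pos: [0.5511, -0.0804, 0.312]
t 4.7 pos [ 0.5511 -0.0804  0.312 ] rot [ 180.    -0.2 -174.9] q [ 12.  14. -21.  -0. -55. -97.] F [  0.    0.5 -10.7] w 0.0131 gf 50.0
[0.0023, -0.0245, -0.003, 0.02, -0.25, 1.95] n 1
```

```bash
python3 -m pendant '[[[0.002,-0.012,0,0,0,1,-1],[0.002,-0.024,0,0,0,2,-1],[0.002,-0.024,0,0,0,2,-1],[0.002,-0.024,0,0,0,2,-1]]]' |head -2
python3 plan.py .551 -.105 .28 -176.9
python3 - <<'E'
from h import *
a=snap('top','t2.png')[150:290,280:420]; b=snap('side','s2.png')[140:280,270:410]
cv2.imwrite('pics/c4.png',np.hstack([cv2.resize(a,(400,400),interpolation=2),cv2.resize(b,(400,400),interpolation=2)])[:,:,::-1])
E
```

```text
time_s: 5.1
tcp_pos: [0.5528, -0.1026, 0.3139]
t 5.1 pos [ 0.5528 -0.1026  0.3139] rot [ 1.800e+02 -1.000e-01 -1.768e+02] q [  9.  14. -21.  -0. -55. -96.] F [-0.1 -0.1 -8.8] w 0.0135 gf 50.0
[0.0019, -0.0023, 0.0339, 0.02, -0.05, 0.14] n 1
```

View pics/c4.png

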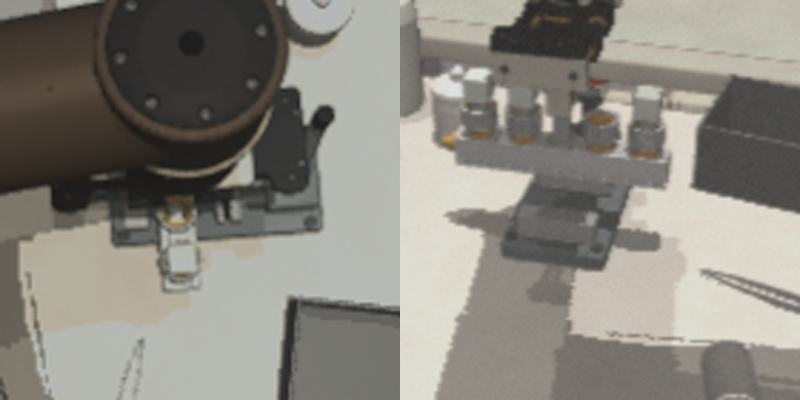

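The bar hangs level, squarely over the gap between the jaws. I lower it.

```bash
python3 -m pendant '[[[0.001,-0.001,0.012,0,0,0,-1],[0.001,-0.001,0.024,0,0,0,-1],[0.001,-0.001,0.036,0,0,0,-1],[0.001,-0.001,0.042,0,0,0,-1],[0.001,-0.001,0.042,0,0,0,-1]]]' |head -4
python3 -m pendant '[[[0,0,0.003,0,0,0,-1],[0,0,0.006,0,0,0,-1],[0,0,0.009,0,0,0,-1],[0,0,0.009,0,0,0,-1]]]'
```

```text
time_s: 5.7
tcp_pos: [0.5513, -0.1038, 0.271]
eef_rot: [-180.0, -0.2, -176.8]
contact_force: [-0.7, 0.2, -9.2]
time_s: 6.1
tcp_pos: [0.5517, -0.1039, 0.2634]
eef_rot: [180.0, -0.0, -176.8]
contact_force: [0.1, -0.7, -8.9]
gripper_width: 0.0137
gripper_force: 50.0
```

```bash
python3 -m pendant '[[[0,0,0.001,0,0,0,-1],[0,0,0.002,0,0,0,-1],[0,0,0.002,0,0,0,-1]]]' |sed -n 2,4p
python3 -m pendant '[[[0,0,0.001,0,0,0,-1],[0,0,0.002,0,0,0,-1],[0,0,0.002,0,0,0,-1]]]'|sed -n 2,4p
```

```text
tcp_pos: [0.5519, -0.1038, 0.2624]
eef_rot: [-180.0, 0.0, -176.7]
contact_force: [-2.9, 1.2, -1.1]
tcp_pos: [0.5519, -0.1038, 0.2624]
eef_rot: [-180.0, 0.1, -176.7]
contact_force: [-9.6, 3.4, 18.0]
```

```bash
python3 -m pendant '[[[0,0,-0.0025,0,0,0,-1],[0,0,-0.0025,0,0,0,-0.5],[0,0,-0.0025,0,0,0,0],[0,0,-0.0025,0,0,0,0.5],[0,0,-0.0025,0,0,0,1]]]' 
python3 -m pendant '[[[0,0,0,0,0,0,1],[0,0,0,0,0,0,1],[0,0,0,0,0,0,1],[0,0,0,0,0,0,1]]]' |tail -4
python3 -m pendant '[[[0,0,-0.03,0,0,0,1],[0,0,-0.07,0,0,0,1],[0,0,-0.11,0,0,0,1],[0,0,-0.11,0,0,0,1]]]' |tail -4
python3 plan.py .595 -.231 .37 -176.8 .5955 -.232 .276 -176.8
```

```text
time_s: 7.2
tcp_pos: [0.5521, -0.1039, 0.2623]
eef_rot: [-180.0, 0.0, -176.7]
contact_force: [-0.4, -0.7, -0.4]
gripper_width: 0.0401
gripper_force: 0.0
eef_rot: [-180.0, 0.0, -176.8]
contact_force: [0.6, -0.3, -0.3]
gripper_width: 0.0719
gripper_force: 0.0
eef_rot: [-180.0, 0.6, -176.7]
contact_force: [0.1, -1.0, -0.7]
gripper_width: 0.0872
gripper_force: 0.0
t 8.0 pos [ 0.5533 -0.104   0.3782] rot [-180.     0.6 -176.7] q [  9.  11. -16.   0. -62. -96.] F [ 0.1 -1.  -0.7] w 0.0872 gf 0.0
[-0.0342, -0.1292, 0.0086, -0.05, 0.56, 0.1] n 3
[-0.0004, -0.001, 0.094, 0.0, 0.0, 0.0] n 2
```

```bash
python3 -m pendant '[[[-0.036,-0.129,0,0,0,0,1],[-0.036,-0.129,0,0,0,0,1],[-0.036,-0.129,0,0,0,0,1],[-0.036,-0.129,0,0,0,0,1],[-0.036,-0.129,0,0,0,0,1]]]' |sed -n 2,4p
python3 - <<'E'
from h import *
s=r.get_state();print(s['tcp_pos'],s['eef_rot'])
a=snap('top','t3.png')[150:290,280:420]; b=snap('side','s3.png')[140:280,270:410]
cv2.imwrite('pics/c5.png',np.hstack([cv2.resize(a,(400,400),interpolation=2),cv2.resize(b,(400,400),interpolation=2)])[:,:,::-1])
E
python3 plan.py .5955 -.232 .276 -176.8
```

```text
tcp_pos: [0.5949, -0.2314, 0.3712]
eef_rot: [180.0, -0.1, -176.9]
contact_force: [0.3, 0.9, -0.3]
[ 0.59491588 -0.23142824  0.37123788] [ 1.79978741e+02 -6.73551861e-02 -1.76865763e+02]
t 8.6 pos [ 0.5948 -0.2302  0.372 ] rot [ 180.    -0.  -176.7] q [ -4.  18.  -7.  -0. -65. -83.] F [-0.3 -0.3 -0.1] w 0.0875 gf 0.0
[-0.0006, -0.0019, 0.096, 0.01, -0.02, 0.05] n 2
```

View pics/c5.png

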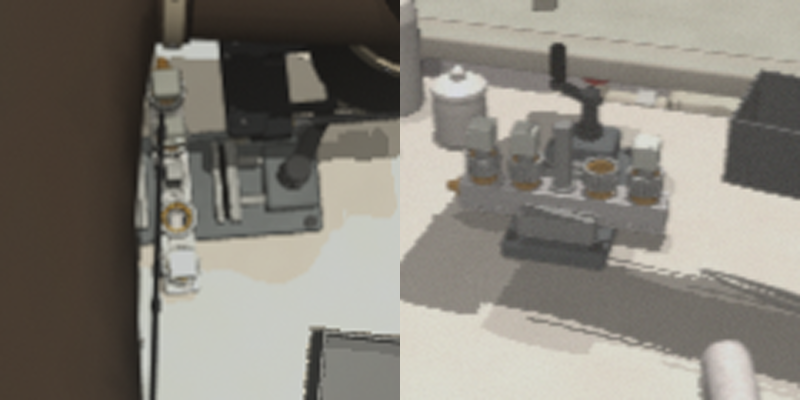

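The bar stands on the bed between the jaws, upright. I descend onto the knob.

```bash
python3 -m pendant '[[[-0.0005,-0.002,0.04,0,0,0,1],[-0.0005,-0.002,0.08,0,0,0,0.2],[-0.0005,-0.002,0.095,0,0,0,0.2],[-0.0005,-0.002,0.095,0,0,0,0],[-0.0005,-0.002,0.095,0,0,0,-0.2]]]' 12|tail -5
python3 -m pendant '[[[0,0,0,0,0,0,-1],[0,0,0,0,0,0,-1],[0,0,0,0,0,0,-1],[0,0,0,0,0,0,-1]]]' 10|tail -5
python3 -m pendant '[[[0,0,0,0,0,0,-1],[0,0,0,0,0,0,-1]]]' 25|tail -5
python3 -c "
from h import *
print(r.get_state()['tcp_pos']); snap('side','s4.png')"
```

```text
tcp_pos: [0.5961, -0.2318, 0.2781]
eef_rot: [-180.0, 0.0, -176.7]
contact_force: [-0.1, 0.5, 0.9]
gripper_width: 0.0614
gripper_force: 0.0
tcp_pos: [0.5957, -0.2326, 0.2778]
eef_rot: [-180.0, 0.1, -176.8]
contact_force: [-1.1, 0.2, -0.8]
gripper_width: 0.029
gripper_force: 0.0
tcp_pos: [0.5956, -0.2325, 0.2773]
eef_rot: [180.0, 0.0, -176.8]
contact_force: [-0.3, 2.4, 2.4]
gripper_width: 0.0165
gripper_force: 25.0
[ 0.59561732 -0.23250311  0.27730293]
```

```bash
cat > crank.py <<'E'
# crank.py phi0 step ncalls rows yaw: tool-axis rows for the knob's circle, clockwise
import sys,numpy as np
p0,st,n,m,yaw=map(float,sys.argv[1:]); y=np.radians(yaw)
for c in range(int(n)):
    a0=np.radians(p0-c*m*st)
    for k in range(1,int(m)+1):
        a=a0-np.radians(k*st); d=.045*np.array([np.cos(a)-np.cos(a0),np.sin(a)-np.sin(a0)])
        print([round(float(np.cos(y)*d[0]+np.sin(y)*d[1]),4),round(float(np.sin(y)*d[0]-np.cos(y)*d[1]),4)],end=' ')
    print('-> phi',round(p0-(c+1)*m*st,1))
E
python3 crank.py -25 20 4 5 -176.8
```

```text
[0.0097, -0.0123] [0.0229, -0.0205] [0.0382, -0.0237] [0.0537, -0.0215] [0.0675, -0.0141] -> phi -125.0
[0.0104, 0.0117] [0.0162, 0.0262] [0.0167, 0.0418] [0.0118, 0.0566] [0.0022, 0.0689] -> phi -225.0
[-0.0133, 0.0082] [-0.0286, 0.0114] [-0.044, 0.0092] [-0.0578, 0.0018] [-0.0682, -0.0098] -> phi -325.0
[-0.0058, -0.0145] [-0.0063, -0.0301] [-0.0014, -0.045] [0.0083, -0.0573] [0.0215, -0.0655] -> phi -425.0
```

```bash
python3 -m pendant '[[[0.0097,-0.0123,0,0,0,0,-1],[0.0229,-0.0205,0,0,0,0,-1],[0.0382,-0.0237,0,0,0,0,-1],[0.0382,-0.0237,0,0,0,0,-1]]]' 
python3 -m pendant '[[[0,0,0,0,0,0,-1],[0,0,0,0,0,0,-1]]]'; python3 -c "
import numpy as np
a=np.radians(-85);print(.556+.045*np.cos(a),-.214+.045*np.sin(a))"
```

```text
time_s: 10.15
tcp_pos: [0.5577, -0.2571, 0.2772]
eef_rot: [179.8, 0.0, -176.8]
contact_force: [-1.8, 11.7, 4.6]
gripper_width: 0.0164
gripper_force: 25.0
time_s: 10.35
tcp_pos: [0.558, -0.257, 0.2772]
eef_rot: [179.9, -0.1, -176.8]
contact_force: [-4.4, 11.4, 7.0]
gripper_width: 0.0163
gripper_force: 25.0
0.5599220084236447 -0.2588287614141285
```

```bash
python3 crank.py -87 20 2 5 -176.8
```

```text
[0.0154, 0.0028] [0.0289, 0.0106] [0.0389, 0.0226] [0.0442, 0.0373] [0.0441, 0.053] -> phi -187.0
[-0.0054, 0.0147] [-0.0155, 0.0266] [-0.029, 0.0344] [-0.0444, 0.037] [-0.0598, 0.0343] -> phi -287.0
```

```bash
python3 -m pendant '[[[0.0154,0.0043,0,0,0,0,-1],[0.0289,0.0121,0,0,0,0,-1],[0.0389,0.0241,0,0,0,0,-1],[0.0442,0.0388,0,0,0,0,-1],[0.0442,0.0388,0,0,0,0,-1]]]' 
python3 -m pendant '[[[0,0,0,0,0,0,-1],[0,0,0,0,0,0,-1]]]'
```

```text
time_s: 10.85
tcp_pos: [0.512, -0.2215, 0.2773]
eef_rot: [180.0, 0.0, -176.7]
contact_force: [-0.5, 3.9, 1.6]
gripper_width: 0.0163
gripper_force: 25.0
time_s: 11.05
tcp_pos: [0.5125, -0.2222, 0.2773]
eef_rot: [180.0, -0.1, -176.7]
contact_force: [-2.7, 3.8, 4.9]
gripper_width: 0.0163
gripper_force: 25.0
```

```bash
python3 crank.py -167 20 3 5 -176.8
```

```text
[-0.0001, 0.0156] [-0.0055, 0.0303] [-0.0155, 0.0422] [-0.0291, 0.05] [-0.0445, 0.0527] -> phi -267.0
[-0.0154, -0.0028] [-0.0289, -0.0106] [-0.0389, -0.0226] [-0.0442, -0.0373] [-0.0441, -0.053] -> phi -367.0
[0.0054, -0.0147] [0.0155, -0.0266] [0.029, -0.0344] [0.0444, -0.037] [0.0598, -0.0343] -> phi -467.0
```

```bash
python3 -m pendant '[[[-0.0001,0.0156,0,0,0,0,-1],[-0.0055,0.0303,0,0,0,0,-1],[-0.0155,0.0422,0,0,0,0,-1],[-0.0291,0.05,0,0,0,0,-1],[-0.0445,0.0527,0,0,0,0,-1]]]' 
python3 -m pendant '[[[0,0,0,0,0,0,-1],[0,0,0,0,0,0,-1]]]'
```

```text
time_s: 11.55
tcp_pos: [0.5528, -0.1664, 0.2772]
eef_rot: [179.9, -0.2, -176.8]
contact_force: [-7.4, 2.4, 6.5]
gripper_width: 0.0166
gripper_force: 25.0
time_s: 11.75
tcp_pos: [0.5549, -0.1665, 0.2773]
eef_rot: [180.0, 0.1, -176.7]
contact_force: [-0.6, 7.1, 4.5]
gripper_width: 0.0163
gripper_force: 25.0
```

```bash
python3 -m pendant '[[[-0.0154,-0.0028,0,0,0,0,-1],[-0.0289,-0.0106,0,0,0,0,-1],[-0.0289,-0.0106,0,0,0,0,-1],[-0.0289,-0.0106,0,0,0,0,-1]]]'|sed -n 2,4p
python3 -c "
from h import *
a=snap('top','t5.png')[150:290,280:420]; b=snap('side','s5.png')[140:280,270:410]
cv2.imwrite('pics/c6.png',np.hstack([cv2.resize(a,(400,400),interpolation=2),cv2.resize(b,(400,400),interpolation=2)])[:,:,::-1])"
python3 crank.py -307 10 3 4 -176.8
```

```text
tcp_pos: [0.5839, -0.1764, 0.2768]
eef_rot: [-180.0, 0.0, -176.8]
contact_force: [2.8, 0.3, -2.2]
[-0.0055, -0.0056] [-0.01, -0.012] [-0.0133, -0.0191] [-0.0153, -0.0267] -> phi -347.0
[-0.0007, -0.0078] [0.0001, -0.0156] [0.0021, -0.0232] [0.0055, -0.0303] -> phi -387.0
[0.0045, -0.0064] [0.0101, -0.0119] [0.0165, -0.0164] [0.0236, -0.0197] -> phi -427.0
```

View pics/c6.png

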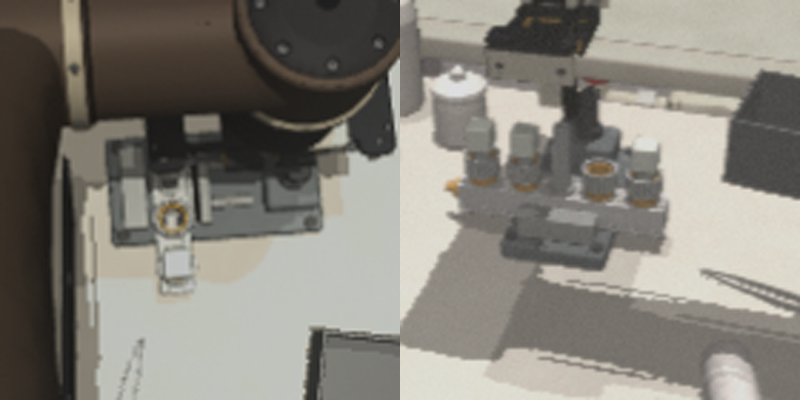

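The jaw has closed most of the way and is near the bar. I continue in smaller steps, watching the force.

```bash
python3 -m pendant '[[[-0.0055,-0.0056,0,0,0,0,-1],[-0.01,-0.012,0,0,0,0,-1],[-0.01,-0.012,0,0,0,0,-1]]]'|sed -n 2,4p
python3 -m pendant '[[[-0.0033,-0.0071,0,0,0,0,-1],[-0.0053,-0.0147,0,0,0,0,-1],[-0.0053,-0.0147,0,0,0,0,-1]]]'|sed -n 2,4p
```

```text
tcp_pos: [0.5944, -0.1882, 0.2771]
eef_rot: [-180.0, -0.0, -176.8]
contact_force: [0.7, -0.6, -1.1]
tcp_pos: [0.6004, -0.2028, 0.2771]
eef_rot: [-180.0, -0.0, -176.8]
contact_force: [-0.1, 0.3, 0.2]
```

```bash
python3 -m pendant '[[[-0.0007,-0.0078,0,0,0,0,-1],[-0.0007,-0.0078,0,0,0,0,-1],[-0.0007,-0.0078,0,0,0,0,-1]]]'|sed -n 2,4p
python3 -m pendant '[[[0.0008,-0.0078,0,0,0,0,-1],[0.0008,-0.0078,0,0,0,0,-1],[0.0008,-0.0078,0,0,0,0,-1]]]'|sed -n 2,4p
```

```text
tcp_pos: [0.6013, -0.2097, 0.2771]
eef_rot: [180.0, -0.0, -176.8]
contact_force: [-0.3, -0.9, -0.4]
tcp_pos: [0.6009, -0.2176, 0.2771]
eef_rot: [180.0, -0.0, -176.8]
contact_force: [-0.7, 0.3, 1.4]
```

```bash
for i in 1; do
python3 -m pendant '[[[0.001,-0.004,0,0,0,0,-1],[0.002,-0.008,0,0,0,0,-1]]]'|sed -n 2,4p
python3 -m pendant '[[[0.0016,-0.0037,0,0,0,0,-1],[0.0034,-0.0072,0,0,0,0,-1]]]'|sed -n 2,4p
python3 -m pendant '[[[0,0,0,0,0,0,-1],[0,0,0,0,0,0,-1]]]'|sed -n 2,4p;done
python3 -c "
from h import *
a=snap('top','t6.png')[180:250,310:400]; b=snap('side','s6.png')[140:280,270:410]
cv2.imwrite('pics/c7.png',np.hstack([cv2.resize(a,(450,350),interpolation=2),cv2.resize(b,(350,350),interpolation=2)])[:,:,::-1])"
```

```text
tcp_pos: [0.5994, -0.2256, 0.2772]
eef_rot: [-180.0, 0.0, -176.7]
contact_force: [-0.3, -0.3, -0.8]
tcp_pos: [0.5964, -0.2332, 0.2771]
eef_rot: [180.0, 0.0, -176.8]
contact_force: [-0.5, 0.2, -0.1]
tcp_pos: [0.5964, -0.233, 0.2772]
eef_rot: [-180.0, 0.0, -176.8]
contact_force: [-0.5, -0.7, -0.0]
```

View pics/c7.png

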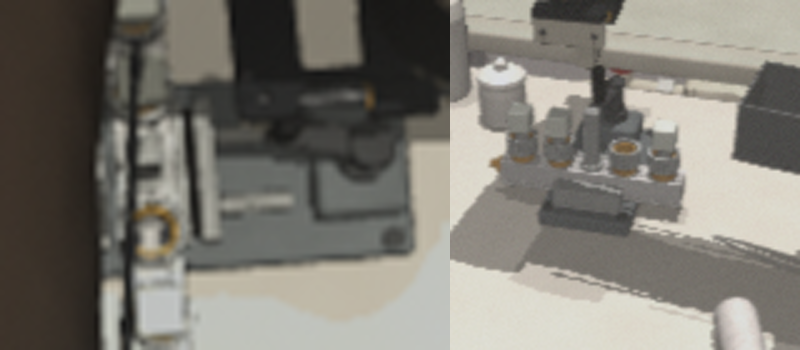

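The knob has slipped out: the crank arm in the picture points left (about +y), while the gripper went on alone. I measure the knob.

```bash
python3 plan.py; python3 -c "
from h import *
print(onz('side',(329.2,166.4),.131), onz('top',(310+290/5,180+130/5),.1),onz('top',(310+372/5,180+155/5),.09),onz('top',(310+210/5,180+180/5),.042))
for p in (-267,-285,-300): print(p, px('side',[.556+.045*np.cos(np.radians(p)),-.212+.045*np.sin(np.radians(p)),.131]),px('top',[.556+.045*np.cos(np.radians(p)),-.212+.045*np.sin(np.radians(p)),.1]))
b=cv2.imread('pics/s6.png')[145:205,300:370]; cv2.imwrite('pics/c8.png',cv2.resize(b,None,fx=8,fy=8,interpolation=2))"
```

```text
t 14.2 pos [ 0.5965 -0.2328  0.2772] rot [ 180.     0.  -176.8] q [ -4.  23. -13.  -0. -54. -83.] F [-0.2  0.6  0.3] w 0.0004 gf 0.0
[ 0.5629 -0.1703  0.131 ] [ 0.5614 -0.1711  0.1   ] [ 0.5491 -0.2119  0.09  ] [ 0.5448 -0.1338  0.042 ]
-267 [332.1 167.4] [366.5 209.2]
-285 [327.4 166.5] [366.9 203.5]
-300 [324.  165.2] [368.5 199.1]
```

View pics/c8.png

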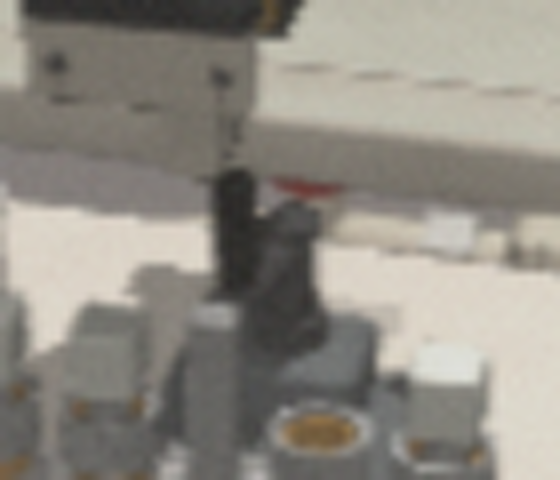

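The knob slid along the pads, and its top is at crop (237,178), so φ≈-279°. I lift, turn the gripper so it closes along the path, and regrip harder.

```bash
python3 plan.py .5965 -.2328 .345 -176.8 .563 -.1675 .345 -140 .563 -.1675 .278 -140
```

```text
t 14.2 pos [ 0.5965 -0.2328  0.2772] rot [ 180.     0.  -176.8] q [ -4.  23. -13.  -0. -54. -83.] F [-0.2  0.6  0.3] w 0.0004 gf 0.0
[-0.0, 0.0, -0.0678, 0.0, 0.0, 0.04] n 2
[0.0298, 0.0671, 0.0, -0.0, 0.0, -36.8] n 5
[0.0, -0.0, 0.067, 0.0, 0.0, 0.0] n 2
```

```bash
python3 -m pendant '[[[0,0,-0.035,0,0,0,-1],[0,0,-0.068,0,0,0,0],[0,0,-0.068,0,0,0,0],[0,0,-0.068,0,0,0,0]]]'|sed -n 2,5p
python3 -m pendant '[[[0.03,0.067,0,0,0,-36.8,0],[0.03,0.067,0,0,0,-36.8,0],[0.03,0.067,0,0,0,-36.8,0],[0.03,0.067,0,0,0,-36.8,0],[0.03,0.067,0,0,0,-36.8,0]]]'|sed -n 2,5p
python3 -m pendant '[[[0,0,0,0,0,0,0],[0,0,0,0,0,0,0]]]'|tail -2
python3 plan.py .563 -.1675 .278 -140
```

```text
tcp_pos: [0.5966, -0.2327, 0.3461]
eef_rot: [-180.0, 0.1, -176.7]
contact_force: [0.3, -0.1, -0.7]
gripper_width: 0.019
tcp_pos: [0.5623, -0.1671, 0.344]
eef_rot: [179.9, -0.1, -139.6]
contact_force: [0.0, -0.4, 0.5]
gripper_width: 0.0435
gripper_width: 0.0439
gripper_force: 0.0
t 15.2 pos [ 0.5625 -0.1676  0.3443] rot [ 1.799e+02 -1.000e-01 -1.400e+02] q [  2.  15. -16.  -0. -60. -53.] F [-0.3 -0.6 -0.7] w 0.0439 gf 0.0
[-0.0005, -0.0003, 0.0663, 0.06, -0.06, -0.05] n 2
```

```bash
python3 -m pendant '[[[0,0,0.03,0,0,0,0],[0,0,0.05,0,0,0,0],[0,0,0.067,0,0,0,0],[0,0,0.067,0,0,0,0]]]'|sed -n 2,5p
python3 -m pendant '[[[0,0,0,0,0,0,-1],[0,0,0,0,0,0,-1],[0,0,0,0,0,0,-1],[0,0,0,0,0,0,-1]]]' 10|tail -5
python3 -m pendant '[[[0,0,0,0,0,0,-1],[0,0,0,0,0,0,-1]]]' 55|tail -5
```

```text
tcp_pos: [0.5617, -0.1676, 0.2753]
eef_rot: [179.8, -0.2, -140.1]
contact_force: [-0.5, -0.6, 0.2]
gripper_width: 0.0438
tcp_pos: [0.5629, -0.1677, 0.279]
eef_rot: [-179.9, 0.1, -140.0]
contact_force: [-0.8, -0.1, -0.2]
gripper_width: 0.0175
gripper_force: 0.0
tcp_pos: [0.5629, -0.1676, 0.2789]
eef_rot: [-180.0, 0.0, -139.9]
contact_force: [-1.2, 2.5, 4.0]
gripper_width: 0.0156
gripper_force: 55.0
```

```bash
python3 crank.py -279 15 2 4 -140; python3 crank.py -339 10 5 1 -140
```

```text
[-0.0065, -0.0098] [-0.0102, -0.0209] [-0.0109, -0.0327] [-0.0086, -0.0442] -> phi -339.0
[0.0052, -0.0105] [0.013, -0.0193] [0.0228, -0.0258] [0.034, -0.0295] -> phi -399.0
[0.0032, -0.0072] -> phi -349.0
[0.0044, -0.0065] -> phi -359.0
[0.0054, -0.0056] -> phi -369.0
[0.0063, -0.0046] -> phi -379.0
[0.0071, -0.0034] -> phi -389.0
```

```bash
python3 -m pendant '[[[-0.0065,-0.0098,0,0,0,0,-1],[-0.0102,-0.0209,0,0,0,0,-1]]]'|sed -n 2,5p
python3 -m pendant '[[[-0.0007,-0.0118,0,0,0,0,-1],[0.0016,-0.0233,0,0,0,0,-1]]]'|sed -n 2,5p
python3 -m pendant '[[[0,0,0,0,0,0,-1]]]'|sed -n 2,5p
```

```text
tcp_pos: [0.5835, -0.1767, 0.2788]
eef_rot: [179.9, -0.1, -139.9]
contact_force: [-7.0, 2.9, 9.2]
gripper_width: 0.0155
tcp_pos: [0.5975, -0.1958, 0.2788]
eef_rot: [179.9, -0.1, -139.9]
contact_force: [-8.3, 4.6, 9.7]
gripper_width: 0.0158
tcp_pos: [0.5978, -0.1969, 0.2788]
eef_rot: [180.0, -0.1, -140.0]
contact_force: [-3.9, -2.5, 6.5]
gripper_width: 0.0158
```

```bash
python3 -m pendant '[[[0.0016,-0.0036,0,0,0,0,-1],[0.0032,-0.0072,0,0,0,0,-1]]]'|sed -n 2,5p
python3 -m pendant '[[[0.0022,-0.0033,0,0,0,0,-1],[0.0044,-0.0065,0,0,0,0,-1]]]'|sed -n 2,5p
python3 -m pendant '[[[0,0,0,0,0,0,-1],[0,0,0,0,0,0,-1]]]'|sed -n 2,5p
```

```text
tcp_pos: [0.5995, -0.2033, 0.2788]
eef_rot: [179.9, -0.0, -140.0]
contact_force: [-5.8, 5.1, 9.0]
gripper_width: 0.0157
tcp_pos: [0.6003, -0.2107, 0.2788]
eef_rot: [179.9, -0.0, -139.9]
contact_force: [-5.2, 7.4, 9.4]
gripper_width: 0.0158
tcp_pos: [0.6003, -0.211, 0.2788]
eef_rot: [179.9, -0.0, -140.0]
contact_force: [-4.4, 3.7, 8.6]
gripper_width: 0.0159
```

```bash
python3 -m pendant '[[[0.0027,-0.0028,0,0,0,0,-1],[0.0054,-0.0056,0,0,0,0,-1]]]'|sed -n 2,5p
python3 -m pendant '[[[0,0,0,0,0,0,-1],[0,0,0,0,0,0,-1]]]'|sed -n 2,5p
python3 -c "
from h import *
a=snap('top','t7.png')[180:250,310:400]; b=snap('side','s7.png')[140:280,270:410]
cv2.imwrite('pics/c9.png',np.hstack([cv2.resize(a,(450,350),interpolation=2),cv2.resize(b,(350,350),interpolation=2)])[:,:,::-1])"
```

```text
tcp_pos: [0.5999, -0.2181, 0.2788]
eef_rot: [179.9, 0.0, -139.9]
contact_force: [-4.3, 9.5, 9.9]
gripper_width: 0.0159
tcp_pos: [0.5998, -0.2184, 0.2788]
eef_rot: [179.9, 0.0, -140.0]
contact_force: [-4.1, 6.7, 10.0]
gripper_width: 0.0153
```

View pics/c9.png

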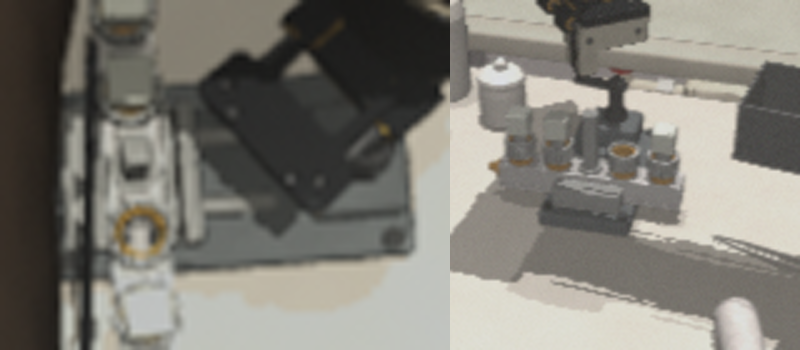

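```bash
python3 -m pendant '[[[0.0031,-0.0023,0,0,0,0,-1],[0.0063,-0.0046,0,0,0,0,-1]]]'|sed -n 2,5p
python3 -m pendant '[[[0,0,0,0,0,0,-1],[0,0,0,0,0,0,-1]]]'|sed -n 2,5p
```

```text
tcp_pos: [0.5982, -0.2254, 0.2788]
eef_rot: [179.9, 0.1, -139.9]
contact_force: [-3.3, 11.2, 9.1]
gripper_width: 0.0156
tcp_pos: [0.5981, -0.2257, 0.2788]
eef_rot: [179.9, 0.0, -139.9]
contact_force: [-3.2, 8.9, 8.1]
gripper_width: 0.0153
```

```bash
python3 -m pendant '[[[0.0014,-0.0009,0,0,0,0,-1],[0.0028,-0.0017,0,0,0,0,-1]]]'|sed -n 2,5p
python3 -m pendant '[[[0,0,0,0,0,0,-1],[0,0,0,0,0,0,-1],[0,0,0,0,0,0,-1]]]'|sed -n 2,5p
python3 -m pendant '[[[0,0,0,0,0,0,-0.6],[0,0,0,0,0,0,-0.3],[0,0,0,0,0,0,0],[0,0,0,0,0,0,0]]]'|sed -n 2,5p
python3 -m pendant '[[[0,0,-0.03,0,0,0,0],[0,0,-0.07,0,0,0,0],[0,0,-0.1,0,0,0,0],[0,0,-0.1,0,0,0,0]]]'|sed -n 2,5p
python3 plan.py .56 -.23 .45 -176.8 .42 -.15 .45 -176.8
```

```text
tcp_pos: [0.5972, -0.2283, 0.2788]
eef_rot: [179.9, 0.1, -139.9]
contact_force: [-3.3, 11.6, 9.4]
gripper_width: 0.0156
tcp_pos: [0.5972, -0.2284, 0.2788]
eef_rot: [179.9, 0.1, -139.9]
contact_force: [-3.9, 10.3, 9.0]
gripper_width: 0.0159
tcp_pos: [0.5974, -0.2299, 0.2779]
eef_rot: [180.0, -0.0, -140.0]
contact_force: [0.0, -0.7, -0.7]
gripper_width: 0.0361
tcp_pos: [0.5984, -0.2304, 0.3834]
eef_rot: [-179.6, 0.3, -139.9]
contact_force: [0.2, 0.4, -0.4]
gripper_width: 0.0437
t 19.6 pos [ 0.5984 -0.2304  0.3834] rot [-179.6    0.3 -139.9] q [ -4.  18.  -6.   0. -66. -46.] F [ 0.2  0.4 -0.4] w 0.0437 gf 0.0
[0.0288, 0.0246, -0.0669, -0.29, 0.38, 36.87] n 5
[0.1353, 0.0877, 0.0, 0.0, 0.0, 0.0] n 4
```

```bash
python3 -m pendant '[[[0.029,0.025,-0.04,0,0,36.8,0.5],[0.029,0.025,-0.04,0,0,36.8,0.5],[0.029,0.025,-0.04,0,0,36.8,0.5],[0.029,0.025,-0.04,0,0,36.8,0.5],[0.029,0.025,-0.04,0,0,36.8,0.5]]]'|sed -n 2,3p
python3 plan.py .42 -.30 .42 -176.8
```

```text
tcp_pos: [0.5588, -0.2295, 0.4178]
eef_rot: [180.0, -0.0, -177.1]
t 20.1 pos [ 0.5588 -0.2295  0.4178] rot [ 180.    -0.  -177.1] q [ -4.  13.  -8.  -0. -69. -83.] F [ 0.4  0.6 -0.1] w 0.0656 gf 0.0
[0.1422, -0.0634, -0.0022, 0.01, -0.01, -0.3] n 4
```

```bash
python3 -m pendant '[[[0.142,-0.063,0,0,0,0,1],[0.142,-0.063,0,0,0,0,1],[0.142,-0.063,0,0,0,0,1],[0.142,-0.063,0,0,0,0,1],[0.142,-0.063,0,0,0,0,1]]]'|sed -n 2,3p
python3 -c "
from h import *
a=snap('top','t8.png')[150:270,300:420]; b=snap('side','s8.png')[150:250,280:380]
cv2.imwrite('pics/c10.png',np.hstack([cv2.resize(a,(400,400),interpolation=2),cv2.resize(b,(400,400),interpolation=2)])[:,:,::-1])"
```

```text
tcp_pos: [0.4196, -0.301, 0.4184]
eef_rot: [-180.0, 0.0, -176.9]
```

View pics/c10.png

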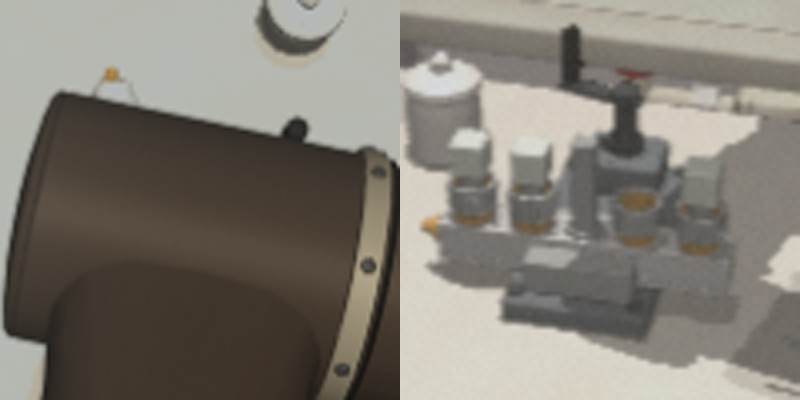

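Side view: the bar is flush on the bed against the fixed jaw, with heads' tops at crop (470,140), (532,147), (703,163) and the post top at (585,140). The knob is at (572,40).

```bash
python3 -c "
from h import *
S=lambda u,v:(280+(u-400)/4-.4,150+v/4-.4)
P=[onz('side',S(*p),.11) for p in((471,138),(533,147),(704,166))]+[onz('side',S(585,140),.118)]
print(P); a=np.array(P); print(np.linalg.norm(a[0]-a[2]),np.degrees(np.arctan2(*(a[0]-a[2])[[1,0]])),(a[0]+a[2])/2)
print('start check',[onz('side',(215+u/3.6-.35,145+v/3.6-.35),.092) for u,v in((191,302),(256,302),(435,298))], onz('side',(215+312/3.6-.35,145+293/3.6-.35),.1))
"
```

```text
[array([ 0.6277, -0.0895,  0.11  ]), array([ 0.5847, -0.0896,  0.11  ]), array([ 0.4722, -0.0967,  0.11  ]), array([ 0.5507, -0.0945,  0.118 ])]
0.15566659885794387 2.651030121802762 [ 0.54995 -0.0931   0.11   ]
start check [array([0.6361, 0.0888, 0.092 ]), array([0.5965, 0.0775, 0.092 ]), array([0.4884, 0.0424, 0.092 ])] [0.5616 0.0688 0.1   ]
```

```bash
python3 plan.py .472 -.1 .34 -177.1 .472 -.1 .236 -177.1
```

```text
t 20.6 pos [ 0.4213 -0.3003  0.4181] rot [-180.     0.  -176.8] q [-14.   5. -18.   0. -67. -73.] F [ 0.2 -0.5  0.5] w 0.0875 gf 0.0
[-0.0618, 0.1971, 0.0781, -0.01, 0.02, 0.32] n 5
[0.0, -0.0, 0.104, 0.0, 0.0, 0.0] n 3
```

```bash
python3 -m pendant '[[[-0.062,0.197,0.078,0,0,0.3,1],[-0.062,0.197,0.078,0,0,0.3,1],[-0.062,0.197,0.078,0,0,0.3,1],[-0.062,0.197,0.078,0,0,0.3,1],[-0.062,0.197,0.078,0,0,0.3,1]]]'|sed -n 2,3p
python3 -m pendant '[[[0,0,0,0,0,0,1],[0,0,0.04,0,0,0,1],[0,0,0.08,0,0,0,1],[0,0,0.095,0,0,0,1],[0,0,0.095,0,0,0,1]]]'|sed -n 2,4p
python3 plan.py .472 -.1 .236 -177.1
```

```text
tcp_pos: [0.4727, -0.0962, 0.3384]
eef_rot: [180.0, -0.1, -176.9]
tcp_pos: [0.4714, -0.0999, 0.2429]
eef_rot: [-180.0, -0.3, -177.0]
contact_force: [-0.1, -0.2, -0.1]
t 21.6 pos [ 0.4714 -0.0999  0.2429] rot [-180.    -0.3 -177. ] q [ 11.  13. -35.  -0. -43. -99.] F [-0.1 -0.2 -0.1] w 0.0876 gf 0.0
[-0.0007, -0.0001, 0.0068, -0.03, -0.28, 0.07] n 1
```

```bash
python3 -m pendant '[[[0,0,0.008,0,0,0,1],[0,0,0.008,0,0,0,0.2],[0,0,0.008,0,0,0,0],[0,0,0.008,0,0,0,-1],[0,0,0.008,0,0,0,-1]]]' 8
python3 -m pendant '[[[0,0,0,0,0,0,-1],[0,0,0,0,0,0,-1]]]'
```

```text
time_s: 22.15
tcp_pos: [0.4717, -0.1, 0.2378]
eef_rot: [180.0, 0.1, -177.1]
contact_force: [0.3, 0.4, 0.3]
gripper_width: 0.0607
gripper_force: 0.0
time_s: 22.35
tcp_pos: [0.4716, -0.1, 0.2374]
eef_rot: [180.0, 0.0, -177.1]
contact_force: [0.1, 0.2, -0.6]
gripper_width: 0.0453
gripper_force: 0.0
```

```bash
python3 -m pendant '[[[0,0,0.0015,0,0,0,-1],[0,0,0.0015,0,0,0,-1],[0,0,0.0015,0,0,0,-1],[0,0,0.0015,0,0,0,-1]]]'|tail -4
python3 -m pendant '[[[0,0,0,0,0,0,-1],[0,0,0,0,0,0,-1]]]' 30
```

```text
eef_rot: [179.9, 0.1, -177.1]
contact_force: [-3.7, 14.4, 6.6]
gripper_width: 0.0342
gripper_force: 8.0
time_s: 22.95
tcp_pos: [0.4716, -0.0987, 0.2358]
eef_rot: [179.9, 0.1, -177.1]
contact_force: [-3.0, 15.1, 7.1]
gripper_width: 0.0337
gripper_force: 30.0
```

```bash
python3 -m pendant '[[[0,0.0015,0,0,0,0,-1],[0,0.0015,0,0,0,0,-1]]]'|sed -n 2,4p
python3 -m pendant '[[[0,0,-0.003,0,0,0,-1],[0,0,-0.006,0,0,0,-1],[0,0,-0.009,0,0,0,-1],[0,0,-0.010,0,0,0,-1],[0,0,-0.010,0,0,0,-1]]]'
python3 -m pendant '[[[0,0,0,0,0,0,-1],[0,0,0,0,0,0,-1],[0,0,0,0,0,0,-1],[0,0,0,0,0,0,-1]]]'
```

```text
tcp_pos: [0.4716, -0.0981, 0.2358]
eef_rot: [180.0, 0.0, -177.0]
contact_force: [-1.5, 5.6, 3.7]
time_s: 23.65
tcp_pos: [0.4716, -0.0982, 0.2454]
eef_rot: [180.0, 0.0, -177.1]
contact_force: [1.2, 6.1, -6.2]
gripper_width: 0.0337
gripper_force: 30.0
time_s: 24.05
tcp_pos: [0.4717, -0.0982, 0.2452]
eef_rot: [180.0, 0.0, -177.1]
contact_force: [2.2, 6.2, -6.0]
gripper_width: 0.0338
gripper_force: 30.0
```

```bash
python3 -m pendant '[[[0,0,0,0,0,0,-0.5],[0,0,0,0,0,0,0],[0,0,0,0,0,0,0.2],[0,0,0,0,0,0,0.2]]]'|sed -n 2,5p
python3 -m pendant '[[[0,0.0005,-0.012,0,0,0,0.2],[0,0.0005,-0.024,0,0,0,0.2],[0,0.0005,-0.024,0,0,0,-1],[0,0.0005,-0.024,0,0,0,-1],[0,0.0005,-0.024,0,0,0,-1]]]' 10|sed -n 2,6p
python3 -m pendant '[[[0,0,0,0,0,0,-1],[0,0,0,0,0,0,-1],[0,0,0,0,0,0,-1]]]' 30 |sed -n 2,6p
```

```text
tcp_pos: [0.4714, -0.0988, 0.2457]
eef_rot: [-180.0, -0.0, -177.1]
contact_force: [0.3, -0.5, -0.7]
gripper_width: 0.0503
tcp_pos: [0.4712, -0.0981, 0.2692]
eef_rot: [-180.0, -0.0, -177.1]
contact_force: [-1.0, 0.2, 0.2]
gripper_width: 0.0336
gripper_force: 0.0
tcp_pos: [0.4713, -0.098, 0.2692]
eef_rot: [180.0, -0.1, -177.1]
contact_force: [0.6, 0.1, -2.8]
gripper_width: 0.0239
gripper_force: 30.0
```

```bash
python3 -m pendant '[[[0,0,-0.008,0,0,0,-1],[0,0,-0.02,0,0,0,-1],[0,0,-0.04,0,0,0,-1],[0,0,-0.07,0,0,0,-1],[0,0,-0.09,0,0,0,-1]]]'|sed -n 2,6p
python3 - <<'E'
from h import *
a=snap('top','t9.png')
print([np.median(a[275:285,400:408].reshape(-1,3),0), a[265:295,365:450:4].mean(2).astype(int)[15]])
def tray(a):
    g=a.mean(2); m=((g<125)).astype(np.uint8); m[:,:365]=0; m[:245]=0; m[325:]=0; m[:,436:]=0
    m=cv2.morphologyEx(m,cv2.MORPH_OPEN,np.ones((3,3)))
    c=max(cv2.findContours(m,0,2)[0],key=cv2.contourArea); return cv2.minAreaRect(c),cv2.contourArea(c)
for f in('top0','t9'):
    q,A=tray(cv2.imread(f'pics/{f}.png')); print(f,q,A,[onz('top',p,.04) for p in cv2.boxPoints(q)],onz('top',q[0],.06))
E
python3 plan.py .38 -.25 .36 -177.1
```

```text
tcp_pos: [0.4717, -0.0981, 0.3622]
eef_rot: [-180.0, 0.1, -177.0]
contact_force: [-0.0, -0.0, 0.0]
gripper_width: 0.024
gripper_force: 30.0
[array([108., 108., 103.]), array([170, 170, 170, 171, 170, 170,  40,  92, 106, 106, 106, 106, 105,
       104, 104, 104, 104,  40,  39,  65,  55, 126])]
top0 ((403.63037109375, 280.1314697265625), (53.23530578613281, 50.201419830322266), 5.440331935882568) 2537.0 [array([ 0.324 , -0.1833,  0.04  ]), array([ 0.449 , -0.2005,  0.04  ]), array([ 0.4316, -0.3356,  0.04  ]), array([ 0.3064, -0.3167,  0.04  ])] [ 0.3781 -0.2556  0.06  ]
t9 ((411.26788330078125, 290.90142822265625), (51.635040283203125, 50.71796417236328), 4.573921203613281) 2373.0 [array([ 0.2946, -0.2042,  0.04  ]), array([ 0.4207, -0.2198,  0.04  ]), array([ 0.4055, -0.3509,  0.04  ]), array([ 0.2792, -0.3338,  0.04  ])] [ 0.3509 -0.2734  0.06  ]
t 25.8 pos [ 0.4725 -0.0981  0.3651] rot [-180.     0.4 -177. ] q [ 12.   4. -26.   0. -59. -99.] F [ 1.4 -0.   3.8] w 0.0238 gf 30.0
[0.1004, -0.1468, 0.0045, -0.04, 0.36, 0.1] n 4
```

The numbers show the tray has been knocked to about (0.351, -0.274). I carry the first cartridge there.

```bash
python3 plan.py .379 -.246 .365 -177.1 .379 -.246 .266 -177.1
python3 -m pendant '[[[0.025,-0.035,0,0,0,0,-1],[0.055,-0.075,0,0,0,0,-1],[0.08,-0.12,0,0,0,0,-1],[0.1,-0.142,0,0,0,0,-1],[0.1,-0.142,0,0,0,0,-1]]]'|sed -n 2,6p
python3 plan.py .379 -.246 .266 -177.1
```

```text
t 25.8 pos [ 0.4725 -0.0981  0.3651] rot [-180.     0.4 -177. ] q [ 12.   4. -26.   0. -59. -99.] F [ 1.4 -0.   3.8] w 0.0238 gf 30.0
[0.1011, -0.1428, -0.0005, -0.04, 0.36, 0.1] n 4
[0.0, -0.0, 0.099, 0.0, 0.0, 0.0] n 2
tcp_pos: [0.3766, -0.247, 0.3601]
eef_rot: [-180.0, -0.0, -177.3]
contact_force: [1.0, -0.2, -0.1]
gripper_width: 0.0236
gripper_force: 30.0
t 26.3 pos [ 0.3766 -0.247   0.3601] rot [-180.    -0.  -177.3] q [ -8.   1. -30.   0. -59. -79.] F [ 1.  -0.2 -0.1] w 0.0236 gf 30.0
[-0.0024, 0.0009, 0.0941, -0.0, -0.01, -0.15] n 2
```

```bash
python3 -m pendant '[[[0,0,0.03,0,0,0,-1],[0,0,0.06,0,0,0,-1],[0,0,0.085,0,0,0,-1],[0,0,0.093,0,0,0,-1],[0,0,0.093,0,0,0,-1]]]'|sed -n 2,6p
python3 -m pendant '[[[0,0,0,0,0,0,-1],[0,0,0,0,0,0,-0.3],[0,0,0,0,0,0,-0.1],[0,0,0,0,0,0,0],[0,0,0,0,0,0,0]]]'|sed -n 2,6p
python3 -m pendant '[[[0,0,-0.03,0,0,0,0],[0,0,-0.07,0,0,0,0.5],[0,0,-0.094,0,0,0,1],[0,0,-0.094,0,0,0,1]]]'|sed -n 2,6p
python3 -c "
from h import *
snap('top','t10.png');snap('side','s10.png')"
python3 plan.py .586 -.0925 .36 -177.1
```

```text
tcp_pos: [0.379, -0.2447, 0.2662]
eef_rot: [180.0, -0.1, -177.0]
contact_force: [-0.1, 0.3, 0.5]
gripper_width: 0.0239
gripper_force: 30.0
tcp_pos: [0.379, -0.245, 0.2671]
eef_rot: [-180.0, 0.1, -177.1]
contact_force: [0.9, 0.4, -0.4]
gripper_width: 0.0426
gripper_force: 0.0
tcp_pos: [0.3798, -0.2453, 0.3644]
eef_rot: [-179.9, 0.4, -177.0]
contact_force: [0.1, 0.4, -0.2]
gripper_width: 0.0623
gripper_force: 0.0
t 27.8 pos [ 0.3787 -0.2449  0.361 ] rot [-1.800e+02  1.000e-01 -1.771e+02] q [ -8.   1. -30.  -0. -59. -79.] F [-0.3  0.1 -1.3] w 0.0703 gf 0.0
[-0.2148, 0.1416, 0.0013, -0.0, 0.09, 0.03] n 6
```

```bash
python3 -m pendant '[[[-0.1,0.07,0,0,0,0,1],[-0.1,0.07,0,0,0,0,1],[-0.1,0.07,0,0,0,0,1]]]'|sed -n 2,2p
python3 -m pendant '[[[-0.115,0.0715,0,0,0,0,1],[-0.115,0.0715,0,0,0,0,1],[-0.115,0.0715,0,0,0,0,1],[-0.115,0.0715,0,0,0,0,1],[-0.115,0.0715,0,0,0,0,1]]]'|sed -n 2,3p
python3 plan.py .586 -.0922 .236 -177.1
```

```text
tcp_pos: [0.4773, -0.1682, 0.3595]
tcp_pos: [0.5864, -0.0921, 0.3586]
eef_rot: [-180.0, -0.2, -177.0]
t 28.6 pos [ 0.5864 -0.0921  0.3586] rot [-180.    -0.2 -177. ] q [ 10.  15. -14.  -0. -62. -97.] F [-0.5  0.1 -0.5] w 0.0874 gf 0.0
[-0.0, -0.0001, 0.1226, -0.01, -0.21, 0.1] n 3
```

```bash
python3 -m pendant '[[[0,0,0.045,0,0,0,1],[0,0,0.085,0,0,0,1],[0,0,0.11,0,0,0,1],[0,0,0.12,0,0,0,1],[0,0,0.12,0,0,0,0.3]]]'|sed -n 2,4p
python3 -m pendant '[[[0,0,0.0025,0,0,0,0.1],[0,0,0.0025,0,0,0,0],[0,0,0.0025,0,0,0,-0.1]]]' 8|sed -n 2,5p
```

```text
tcp_pos: [0.5854, -0.0932, 0.2394]
eef_rot: [-180.0, -0.2, -177.1]
contact_force: [-0.2, 0.2, -0.5]
tcp_pos: [0.5867, -0.0926, 0.2395]
eef_rot: [180.0, 0.1, -177.1]
contact_force: [0.5, -0.2, -0.2]
gripper_width: 0.061
```

```bash
python3 -m pendant '[[[0,0,0.0035,0,0,0,-1],[0,0,0.0035,0,0,0,-1],[0,0,0.0035,0,0,0,-1],[0,0,0.0035,0,0,0,-1],[0,0,0.0035,0,0,0,-1]]]' 8|sed -n 2,6p
python3 -m pendant '[[[0,0,0,0,0,0,-1],[0,0,0,0,0,0,-1]]]' 30|sed -n 2,6p
```

```text
tcp_pos: [0.5863, -0.0926, 0.2347]
eef_rot: [-180.0, -0.0, -177.1]
contact_force: [-0.5, -0.3, 0.4]
gripper_width: 0.034
gripper_force: 8.0
tcp_pos: [0.5863, -0.0926, 0.2347]
eef_rot: [180.0, 0.0, -177.1]
contact_force: [0.0, 0.0, 1.4]
gripper_width: 0.0338
gripper_force: 30.0
```

Centred. I pull the collar up, release it, take the head and draw.

```bash
python3 -m pendant '[[[0,0,-0.003,0,0,0,-1],[0,0,-0.006,0,0,0,-1],[0,0,-0.009,0,0,0,-1],[0,0,-0.010,0,0,0,-1],[0,0,-0.010,0,0,0,-1]]]'|sed -n 2,6p
python3 -m pendant '[[[0,0,0,0,0,0,-1],[0,0,0,0,0,0,-1],[0,0,0,0,0,0,-1],[0,0,0,0,0,0,-1]]]'|sed -n 2,6p
```

```text
tcp_pos: [0.5863, -0.0926, 0.2447]
eef_rot: [180.0, 0.0, -177.1]
contact_force: [2.5, -0.7, -6.3]
gripper_width: 0.034
gripper_force: 30.0
tcp_pos: [0.5863, -0.0926, 0.2446]
eef_rot: [-180.0, -0.0, -177.1]
contact_force: [3.1, -0.1, -6.9]
gripper_width: 0.0338
gripper_force: 30.0
```

```bash
python3 -m pendant '[[[0,0,0,0,0,0,-0.5],[0,0,0,0,0,0,0],[0,0,0,0,0,0,0.2],[0,0,0,0,0,0,0.2]]]'|sed -n 2,5p
python3 -m pendant '[[[0,0,-0.012,0,0,0,0.2],[0,0,-0.0245,0,0,0,0.2],[0,0,-0.0245,0,0,0,-1],[0,0,-0.0245,0,0,0,-1],[0,0,-0.0245,0,0,0,-1]]]' 10|sed -n 2,6p
python3 -m pendant '[[[0,0,0,0,0,0,-1],[0,0,0,0,0,0,-1],[0,0,0,0,0,0,-1]]]' 30 |sed -n 2,6p
python3 -m pendant '[[[0,0,-0.008,0,0,0,-1],[0,0,-0.02,0,0,0,-1],[0,0,-0.04,0,0,0,-1],[0,0,-0.07,0,0,0,-1],[0,0,-0.095,0,0,0,-1]]]'|sed -n 2,6p
python3 - <<'E'
from h import *
a=cv2.imread('pics/t10.png')  # taken after first drop
g=a.mean(2); print(g[285,370:452:3].astype(int)); print(g[300,370:452:3].astype(int))
E
python3 plan.py .379 -.30 .365 -177.1
```

```text
tcp_pos: [0.5864, -0.0926, 0.2452]
eef_rot: [-180.0, 0.0, -177.0]
contact_force: [0.8, 0.4, -0.4]
gripper_width: 0.0504
tcp_pos: [0.5862, -0.0926, 0.2692]
eef_rot: [180.0, 0.0, -177.1]
contact_force: [0.6, 0.4, 0.1]
gripper_width: 0.0342
gripper_force: 0.0
tcp_pos: [0.5862, -0.0926, 0.2688]
eef_rot: [-180.0, -0.0, -177.1]
contact_force: [-0.3, 0.1, 0.1]
gripper_width: 0.0238
gripper_force: 30.0
tcp_pos: [0.5865, -0.0927, 0.3671]
eef_rot: [-180.0, 0.1, -177.0]
contact_force: [0.4, 1.0, -0.9]
gripper_width: 0.0233
gripper_force: 30.0
[63 65 64 66 66 67 68 68 68 68 68 68 68 68 68 68 68 68 68 27 65 53 37 68
 41 49 48 46]
[49 50 50 50 51 51 51 51 52 52 52 52 53 53 53 53 53 54 54 29 42 65 39 44
 47 48 48 47]
t 32.7 pos [ 0.5865 -0.0927  0.3671] rot [-1.80e+02  1.00e-01 -1.77e+02] q [ 10.  14. -13.   0. -62. -97.] F [ 0.4  1.  -0.9] w 0.0233 gf 30.0
[0.218, -0.1963, 0.0017, -0.02, 0.11, 0.06] n 6
```

```bash
python3 - <<'E'
from h import *
a=snap('top','t11.png'); b=snap('side','s11.png')
cv2.imwrite('pics/c11.png',np.hstack([cv2.resize(a[230:330,350:450],(400,400),interpolation=2),cv2.resize(b[145:245,300:440],(400,400),interpolation=2)])[:,:,::-1])
E
```

```text
(no output)
```

View pics/c11.png

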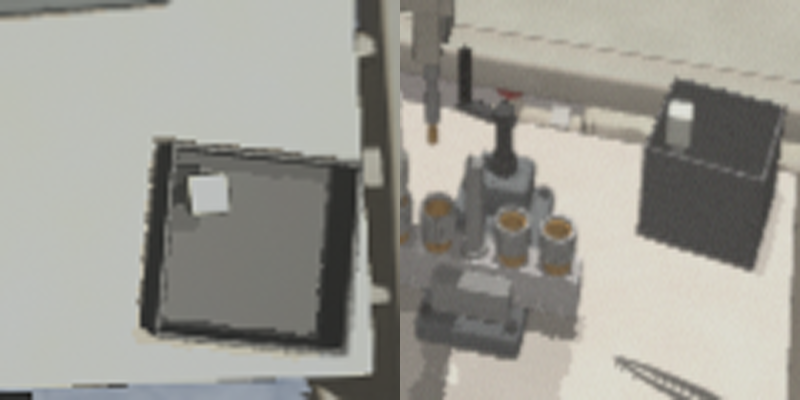

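The first cartridge stands in the box at crop (208,193), and the second hangs in the gripper. The rim corners put the box centre at about (0.350, -0.277).

```bash
python3 -m pendant '[[[0.03,-0.03,0,0,0,0,-1],[0.065,-0.062,0,0,0,0,-1],[0.1,-0.095,0,0,0,0,-1]]]'|sed -n 2,2p
python3 -m pendant '[[[0.035,-0.033,0,0,0,0,-1],[0.07,-0.063,0,0,0,0,-1],[0.1,-0.09,0,0,0,0,-1],[0.119,-0.103,0,0,0,0,-1],[0.119,-0.103,0,0,0,0,-1]]]'|sed -n 2,6p
python3 plan.py .377 -.302 .266 -177.1
```

```text
tcp_pos: [0.4902, -0.1932, 0.3648]
tcp_pos: [0.3755, -0.3029, 0.365]
eef_rot: [-180.0, 0.0, -177.2]
contact_force: [0.5, 0.4, -0.1]
gripper_width: 0.0234
gripper_force: 30.0
t 33.6 pos [ 0.3755 -0.3029  0.365 ] rot [-180.     0.  -177.2] q [-15.   4. -26.   0. -60. -72.] F [ 0.5  0.4 -0.1] w 0.0234 gf 30.0
[-0.0015, 0.0008, 0.099, -0.02, 0.04, -0.12] n 2
```

```bash
python3 -m pendant '[[[0,-0.002,0.03,0,0,0,-1],[0,-0.002,0.06,0,0,0,-1],[0,-0.002,0.085,0,0,0,-1],[0,-0.002,0.098,0,0,0,-1],[0,-0.002,0.098,0,0,0,-1]]]'|sed -n 2,6p
python3 -m pendant '[[[0,0,0,0,0,0,-1],[0,0,0,0,0,0,-0.35],[0,0,0,0,0,0,-0.25],[0,0,0,0,0,0,-0.25],[0,0,0,0,0,0,-0.25]]]'|sed -n 2,6p
python3 -m pendant '[[[0,0,-0.03,0,0,0,-0.25],[0,0,-0.07,0,0,0,0],[0,0,-0.094,0,0,0,1],[0,0,-0.094,0,0,0,1]]]'|sed -n 2,6p
python3 plan.py .628 -.0902 .36 -177.1
```

```text
tcp_pos: [0.3778, -0.3031, 0.2648]
eef_rot: [179.9, -0.2, -177.0]
contact_force: [-1.1, 0.1, -0.4]
gripper_width: 0.024
gripper_force: 30.0
tcp_pos: [0.378, -0.3036, 0.2666]
eef_rot: [-180.0, 0.1, -177.1]
contact_force: [-0.6, 1.4, 0.3]
gripper_width: 0.0326
gripper_force: 0.0
tcp_pos: [0.3788, -0.3041, 0.3641]
eef_rot: [-179.8, 0.4, -177.0]
contact_force: [1.1, -0.3, 0.2]
gripper_width: 0.0514
gripper_force: 0.0
t 35.0 pos [ 0.3788 -0.3041  0.3641] rot [-179.8    0.4 -177. ] q [-15.   4. -26.   0. -59. -72.] F [ 1.1 -0.3  0.2] w 0.0514 gf 0.0
[-0.26, 0.2007, 0.0051, -0.18, 0.36, 0.07] n 7
```

```bash
python3 -m pendant '[[[-0.13,0.1,0,0,0,0,1],[-0.13,0.1,0,0,0,0,1],[-0.13,0.1,0,0,0,0,1],[-0.13,0.1,0,0,0,0,1]]]'|sed -n 2,2p
python3 -m pendant '[[[-0.13,0.1,0,0,0,0,1],[-0.13,0.1,0,0,0,0,1],[-0.13,0.1,0,0,0,0,1],[-0.13,0.1,0,0,0,0,1],[-0.13,0.1,0,0,0,0,1]]]'|sed -n 2,3p
python3 plan.py .628 -.0905 .236 -177.1
```

```text
tcp_pos: [0.5054, -0.1946, 0.3596]
tcp_pos: [0.6285, -0.0891, 0.3586]
eef_rot: [-180.0, -0.1, -176.9]
t 35.9 pos [ 0.6285 -0.0891  0.3586] rot [-1.800e+02 -1.000e-01 -1.769e+02] q [ 10.  19.  -8.  -0. -63. -96.] F [-0.7  0.1 -0.1] w 0.0877 gf 0.0
[0.0003, -0.0014, 0.1226, -0.0, -0.1, 0.16] n 3
```

```bash
python3 -m pendant '[[[0,-0.001,0.045,0,0,0,1],[0,-0.001,0.085,0,0,0,1],[0,-0.001,0.11,0,0,0,1],[0,-0.001,0.123,0,0,0,1],[0,-0.001,0.123,0,0,0,0.3]]]'|sed -n 2,4p
python3 -m pendant '[[[0,0,0,0,0,0,0],[0,0,0,0,0,0,0],[0,0,0,0,0,0,0]]]' 8|sed -n 2,5p
```

```text
tcp_pos: [0.6262, -0.0924, 0.2355]
eef_rot: [-180.0, -0.2, -177.1]
contact_force: [0.2, -0.3, 0.7]
tcp_pos: [0.6278, -0.0915, 0.2388]
eef_rot: [180.0, 0.1, -177.1]
contact_force: [-0.3, -0.6, 0.4]
gripper_width: 0.0609
```

```bash
python3 -m pendant '[[[0,0.001,0.0035,0,0,0,-1],[0,0.001,0.0035,0,0,0,-1],[0,0.001,0.0035,0,0,0,-1],[0,0.001,0.0035,0,0,0,-1],[0,0.001,0.0035,0,0,0,-1]]]' 8|sed -n 2,6p
python3 -m pendant '[[[0,0,0,0,0,0,-1],[0,0,0,0,0,0,-1]]]' 30|sed -n 2,6p
python3 -m pendant '[[[0,0,-0.003,0,0,0,-1],[0,0,-0.006,0,0,0,-1],[0,0,-0.009,0,0,0,-1],[0,0,-0.010,0,0,0,-1],[0,0,-0.010,0,0,0,-1]]]'|sed -n 2,6p
python3 -m pendant '[[[0,0,0,0,0,0,-1],[0,0,0,0,0,0,-1],[0,0,0,0,0,0,-1],[0,0,0,0,0,0,-1]]]'|sed -n 2,6p
```

```text
tcp_pos: [0.6273, -0.0907, 0.2337]
eef_rot: [-180.0, -0.0, -177.1]
contact_force: [0.4, -1.6, 0.9]
gripper_width: 0.0339
gripper_force: 8.0
tcp_pos: [0.6273, -0.0906, 0.2337]
eef_rot: [-180.0, -0.0, -177.1]
contact_force: [-0.3, -2.1, 0.8]
gripper_width: 0.0338
gripper_force: 30.0
tcp_pos: [0.6272, -0.0906, 0.2437]
eef_rot: [-180.0, 0.0, -177.1]
contact_force: [2.4, -4.1, -6.6]
gripper_width: 0.0335
gripper_force: 30.0
tcp_pos: [0.6272, -0.0906, 0.2436]
eef_rot: [-180.0, -0.0, -177.1]
contact_force: [2.5, -3.5, -6.0]
gripper_width: 0.0338
gripper_force: 30.0
```

```bash
python3 -m pendant '[[[0,0,0,0,0,0,-0.5],[0,0,0,0,0,0,0],[0,0,0,0,0,0,0.2],[0,0,0,0,0,0,0.2]]]'|sed -n 2,5p
python3 -m pendant '[[[0,0,-0.012,0,0,0,0.2],[0,0,-0.0255,0,0,0,0.2],[0,0,-0.0255,0,0,0,-1],[0,0,-0.0255,0,0,0,-1],[0,0,-0.0255,0,0,0,-1]]]' 10|sed -n 2,6p
python3 -m pendant '[[[0,0,0,0,0,0,-1],[0,0,0,0,0,0,-1],[0,0,0,0,0,0,-1]]]' 30 |sed -n 2,6p
python3 -m pendant '[[[0,0,-0.008,0,0,0,-1],[0,0,-0.02,0,0,0,-1],[0,0,-0.04,0,0,0,-1],[0,0,-0.07,0,0,0,-1],[0,0,-0.1,0,0,0,-1]]]'|sed -n 2,6p
python3 -c "
from h import *
a=snap('top','t12.png')[230:330,350:450]
m=(a.min(2)>150).astype(np.uint8)
for c in cv2.findContours(m[38:85,42:85].copy(),0,2)[0]:
  if 30<cv2.contourArea(c)<300:
    u,v=cv2.minAreaRect(c)[0];print(cv2.contourArea(c),onz('top',(350+42+u,230+38+v),.095))"
python3 plan.py .326 -.292 .37 -177.1
```

```text
tcp_pos: [0.6274, -0.0902, 0.2442]
eef_rot: [180.0, 0.0, -177.0]
contact_force: [-0.2, 0.2, -0.4]
gripper_width: 0.0503
tcp_pos: [0.6271, -0.0905, 0.2693]
eef_rot: [180.0, 0.0, -177.1]
contact_force: [0.2, 0.2, 0.4]
gripper_width: 0.0341
gripper_force: 0.0
tcp_pos: [0.6271, -0.0906, 0.2688]
eef_rot: [-180.0, -0.0, -177.1]
contact_force: [-0.9, -0.9, 1.0]
gripper_width: 0.0239
gripper_force: 30.0
tcp_pos: [0.6273, -0.0905, 0.3714]
eef_rot: [-180.0, 0.0, -177.0]
contact_force: [0.3, -0.3, -1.0]
gripper_width: 0.0241
gripper_force: 30.0
65.5 [ 0.381  -0.3046  0.095 ]
69.5 [ 0.3843 -0.2459  0.095 ]
t 40.0 pos [ 0.6285 -0.0907  0.3776] rot [-179.9    0.5 -177. ] q [  9.  18.  -7.   0. -65. -96.] F [ 2.2 -0.1  5.6] w 0.024 gf 30.0
[0.3127, -0.1851, 0.0052, -0.08, 0.5, 0.11] n 8
```

Both cartridges stand in the box, at (0.381,-0.305) and (0.384,-0.246). I take the third to (0.328,-0.278).

```bash
python3 -m pendant '[[[0.04,-0.022,0,0,0,0,-1],[0.083,-0.048,0,0,0,0,-1],[0.126,-0.074,0,0,0,0,-1],[0.155,-0.09,0,0,0,0,-1]]]'|sed -n 2,2p
python3 -m pendant '[[[0.04,-0.02,0,0,0,0,-1],[0.08,-0.042,0,0,0,0,-1],[0.12,-0.062,0,0,0,0,-1],[0.154,-0.08,0,0,0,0,-1],[0.154,-0.08,0,0,0,0,-1]]]'|sed -n 2,6p
python3 plan.py .328 -.278 .266 -177.1
```

```text
tcp_pos: [0.4746, -0.1895, 0.3705]
tcp_pos: [0.324, -0.2772, 0.3704]
eef_rot: [-180.0, 0.1, -177.2]
contact_force: [0.5, 0.4, -0.2]
gripper_width: 0.0238
gripper_force: 30.0
t 41.0 pos [ 0.324  -0.2772  0.3704] rot [-1.800e+02  1.000e-01 -1.772e+02] q [-14.  -2. -32.  -0. -60. -73.] F [ 0.5  0.4 -0.2] w 0.0238 gf 30.0
[-0.0038, -0.0009, 0.1045, -0.03, 0.09, -0.11] n 3
```

```bash
python3 -m pendant '[[[-0.003,-0.001,0.03,0,0,0,-1],[-0.003,-0.001,0.06,0,0,0,-1],[-0.003,-0.001,0.09,0,0,0,-1],[-0.003,-0.001,0.103,0,0,0,-1],[-0.003,-0.001,0.103,0,0,0,-1]]]'|sed -n 2,6p
python3 -m pendant '[[[0,0,0,0,0,0,-1],[0,0,0,0,0,0,-0.35],[0,0,0,0,0,0,-0.25],[0,0,0,0,0,0,-0.25],[0,0,0,0,0,0,-0.25]]]'|sed -n 2,6p
python3 -m pendant '[[[0,0,-0.03,0,0,0,-0.25],[0,0,-0.07,0,0,0,0],[0,0,-0.11,0,0,0,1],[0,0,-0.13,0,0,0,1]]]'|sed -n 2,6p
python3 plan.py .45 -.08 .42 -177.1
```

```text
tcp_pos: [0.3305, -0.2768, 0.2653]
eef_rot: [180.0, -0.1, -177.0]
contact_force: [-0.6, 0.4, -0.3]
gripper_width: 0.0237
gripper_force: 30.0
tcp_pos: [0.3306, -0.277, 0.2666]
eef_rot: [-180.0, 0.1, -177.1]
contact_force: [-0.2, 0.3, 0.8]
gripper_width: 0.0324
gripper_force: 0.0
tcp_pos: [0.3308, -0.2773, 0.3998]
eef_rot: [-179.9, 0.2, -177.0]
contact_force: [-0.3, -0.0, -1.0]
gripper_width: 0.0512
gripper_force: 0.0
t 42.4 pos [ 0.3308 -0.2773  0.3998] rot [-179.9    0.2 -177. ] q [-14.  -3. -29.   0. -64. -73.] F [-0.3 -0.  -1. ] w 0.0512 gf 0.0
[-0.1293, 0.1908, -0.02, -0.13, 0.24, 0.07] n 5
```

```bash
python3 -m pendant '[[[-0.1,0.17,-0.02,0,0,0,1],[-0.1,0.17,-0.02,0,0,0,1],[-0.1,0.17,-0.02,0,0,0,1],[-0.1,0.17,-0.02,0,0,0,1],[-0.1,0.17,-0.02,0,0,0,1]]]'|sed -n 2,4p
python3 -m pendant '[[[0,0.2,0,0,0,0,1],[0,0.2,0,0,0,0,1],[0,0.2,0,0,0,0,1],[0,0.2,0,0,0,0,1],[0,0.2,0,0,0,0,1]]]'|sed -n 2,4p
python3 -m pendant '[[[0,0,0,0,0,0,1],[0,0,0,0,0,0,1]]]'|sed -n 2,4p
python3 - <<'E'
from h import *
a=snap('top','t13.png'); b=snap('side','s13.png')
cv2.imwrite('pics/c13.png',np.hstack([cv2.resize(a[130:330,250:450],(400,400),interpolation=2),cv2.resize(b[145:245,280:380],(400,400),interpolation=2)])[:,:,::-1])
E
```

```text
tcp_pos: [0.4238, -0.0983, 0.4172]
eef_rot: [180.0, 0.1, -176.8]
contact_force: [-0.7, -0.8, -0.4]
tcp_pos: [0.4111, 0.1019, 0.4164]
eef_rot: [179.9, 0.1, -176.7]
contact_force: [0.4, -0.7, -0.5]
tcp_pos: [0.4112, 0.0969, 0.4161]
eef_rot: [-180.0, -0.0, -177.1]
contact_force: [0.1, -0.2, 0.2]
```

View pics/c13.png

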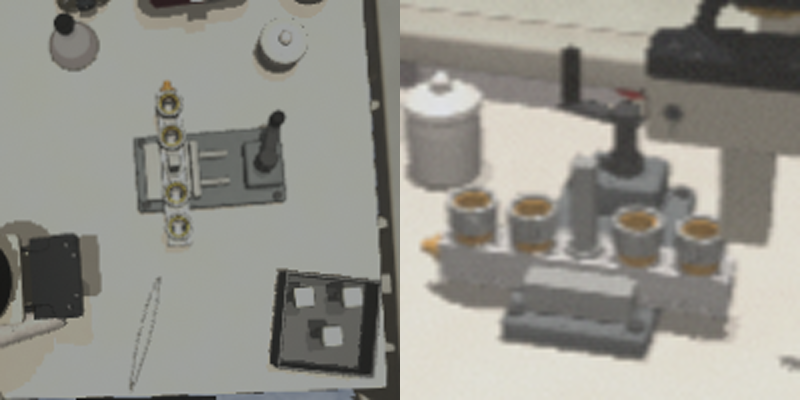

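All four sockets are empty, three white heads stand in the box at crop (302,296), (352,296) and (332,335), the bar is flush in the jaws, and the flask and jar are in place. I hand in.

```bash
python3 -c "
from plant import r
print(r.close_job())"
```

```text
the job is handed in; nothing more can be done
None
```

The job is handed in, with no verdict returned: the bar is clamped upright in the vise, and all three cartridges that were present stand in the discard box (the fourth socket was empty from the start).

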